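Load and bolt the drilling carrier

TASK

The plywood drilling carrier has to be made ready for the drill press: lift the handle of its barrel bolt, draw the lock bar back, and put every dark wood pull blank that lies on the bench, scribed crosses up, into a recess of its own width. Press each blank down until its top is flush with the carrier, since they must all be drilled to the same depth; then slide the bar back across so that its tabs hold the blanks down, and turn the handle down fully into its keeper notch. Leave the other things on the bench where they are.

Things in the scene. Friction and masses are not known exactly. Their poses are not given: they have to be found in the camera images.
- carrier: drilling carrier, a plywood block 148 mm (x) by 251 mm (y) by 54 mm high, fixed to the bench; origin at the centre of its underside. Its front (-x side, nearest the robot) carries the bolt and a steel keeper plate. Three recesses lie in a row along y: narrow, wide, narrow, with 34 mm of wood between them. Behind the lock bar its top is bare
- recess_narrow_1 (a point): middle of the mouth of the narrow recess at the -y end, level with the carrier's top face (54 mm above the bench); the recess is 37 mm wide (y) by 87 mm long (x), 3 mm larger than its blank each way; axes as the carrier's
- recess_wide (a point): middle of the mouth of the wide recess in the middle, level with the carrier's top face (54 mm above the bench); the recess is 53 mm wide (y) by 87 mm long (x), 3 mm larger than its blank each way; axes as the carrier's
- recess_narrow_2 (a point): middle of the mouth of the narrow recess at the +y end, level with the carrier's top face (54 mm above the bench); the recess is 37 mm wide (y) by 87 mm long (x), 3 mm larger than its blank each way; axes as the carrier's
- ejector_narrow_1 (a joint): depth in m by which the ejector plate (the loose aluminium floor) of the narrow recess at the -y end has been pushed down: 0 raised, its top 20 mm below the carrier's top; 0.020 fully down, 40 mm below. It has no spring: it is tight on its pins, takes about 9 to 11 N to push and stays where it is left; a blank's weight does not move it
- ejector_wide (a joint): depth in m by which the ejector plate (the loose aluminium floor) of the wide recess has been pushed down: 0 raised, its top 20 mm below the carrier's top; 0.020 fully down, 40 mm below. It has no spring: it is tight on its pins, takes about 9 to 11 N to push and stays where it is left; a blank's weight does not move it
- ejector_narrow_2 (a joint): depth in m by which the ejector plate (the loose aluminium floor) of the narrow recess at the +y end has been pushed down: 0 raised, its top 20 mm below the carrier's top; 0.020 fully down, 40 mm below. It has no spring: it is tight on its pins, takes about 9 to 11 N to push and stays where it is left; a blank's weight does not move it
- lock_bar (a joint): slide of the steel lock bar along the carrier's +y, in m: 0 shut (one tab over the near 23 mm of each recess, 3 mm above flush, so a blank standing proud blocks it), 0.034 drawn back against its stop (tabs over the wood between the recesses, every recess clear). Friction 2.5 N; stays where it is left. The bar lies across the carrier's top, from 22 to 45 mm behind the front face; its tabs reach to 68 mm behind it and 9 mm above the top
- bolt_handle (a joint): turn of the bolt handle about the bolt's axis, in rad: 0 upright, 1.57 level, pointing to the carrier's front (-x), home in the keeper notch. Stays where it is left (friction 0.035 Nm). With the bar anywhere but shut (within 3 mm) the keeper plate stops the handle at about 0.6; while the handle is lower than that, in the notch, the bar cannot slide. To free the bar raise the handle to less than 0.4
- bolt_axis (a point): fixed point on the bolt's axis (the line along the carrier's y, 14 mm above its top) where the handle stands when the bar is shut; with the bar drawn back the handle stands further along +y by the lock_bar value
- handle_knob (a point): centre of the black knob (a disc 26 mm across, its flat sides 18 mm apart along y) on the 10 mm steel handle stem, 60 mm from the bolt's axis; moves with bar and handle. Can be pinched from above on its flat sides and swung with the gripper kept pointing down; 40 mm free on either side. The keeper plate stands 12 to 18 mm in front of the bolt's axis, to 10 mm above it
- narrow_blank_1: dark hardwood pull blank, 34 mm wide (y), 84 mm long (x), 40 mm thick (z), lower edges chamfered 3.5 mm, two small scribed crosses on top; origin at the centre of its underside, z up through the top. Either end may face either way. None if absent from the start
- narrow_blank_2: dark hardwood pull blank, 34 mm wide (y), 84 mm long (x), 40 mm thick (z), lower edges chamfered 3.5 mm, two small scribed crosses on top; origin at the centre of its underside, z up through the top. Either end may face either way. None if absent from the start
- wide_blank: dark hardwood pull blank, 50 mm wide (y), 84 mm long (x), 40 mm thick (z), lower edges chamfered 3.5 mm, two small scribed crosses on top; origin at the centre of its underside, z up through the top. Either end may face either way. None if absent from the start
- glue_bottle: bystander: white glue bottle with an orange nozzle, 68 mm across, 212 mm tall, standing at the back; origin at its base
- tape_measure: bystander: yellow and black tape measure, 38x83x62 mm; origin in the middle of its underside
Not all that is in view belongs to the job. Leave any blue look-alike of the narrow_blank_1 alone.

How it is judged (in metres and radians):
On the way, in this order (a step that is already met when the one before it is completed fails the run):
1. the bolt handle is raised and the lock bar drawn back (value of joint lock_bar above 0.029 m), for 0.2 s.
2. every blank there is is pressed flush in a recess of its own width, the bar still drawn back (((x of narrow_blank_1 in the frame of recess_narrow_1 between -0.004 and 0.004 m and y of narrow_blank_1 in the frame of recess_narrow_1 between -0.004 and 0.004 m and z of narrow_blank_1 in the frame of recess_narrow_1 between -0.044 and -0.038 m and angle between the x axis of narrow_blank_1 and the x axis of recess_narrow_1, either way round below 0.1 rad and angle between narrow_blank_1's own z axis and vertical below 0.06 rad) or (x of narrow_blank_1 in the frame of recess_narrow_2 between -0.004 and 0.004 m and y of narrow_blank_1 in the frame of recess_narrow_2 between -0.004 and 0.004 m and z of narrow_blank_1 in the frame of recess_narrow_2 between -0.044 and -0.038 m and angle between the x axis of narrow_blank_1 and the x axis of recess_narrow_2, either way round below 0.1 rad and angle between narrow_blank_1's own z axis and vertical below 0.06 rad)) and ((x of narrow_blank_2 in the frame of recess_narrow_1 between -0.004 and 0.004 m and y of narrow_blank_2 in the frame of recess_narrow_1 between -0.004 and 0.004 m and z of narrow_blank_2 in the frame of recess_narrow_1 between -0.044 and -0.038 m and angle between the x axis of narrow_blank_2 and the x axis of recess_narrow_1, either way round below 0.1 rad and angle between narrow_blank_2's own z axis and vertical below 0.06 rad) or (x of narrow_blank_2 in the frame of recess_narrow_2 between -0.004 and 0.004 m and y of narrow_blank_2 in the frame of recess_narrow_2 between -0.004 and 0.004 m and z of narrow_blank_2 in the frame of recess_narrow_2 between -0.044 and -0.038 m and angle between the x axis of narrow_blank_2 and the x axis of recess_narrow_2, either way round below 0.1 rad and angle between narrow_blank_2's own z axis and vertical below 0.06 rad)) and x of wide_blank in the frame of recess_wide between -0.004 and 0.004 m and y of wide_blank in the frame of recess_wide between -0.004 and 0.004 m and z of wide_blank in the frame of recess_wide between -0.044 and -0.038 m and angle between the x axis of wide_blank and the x axis of recess_wide, either way round below 0.1 rad and angle between wide_blank's own z axis and vertical below 0.06 rad and value of joint lock_bar above 0.026 m), for 0.2 s.
3. the lock bar is slid across (value of joint lock_bar below 0.005 m), for 0.1 s.
4. the handle is down in its notch, the bar shut over the flush blanks (((x of narrow_blank_1 in the frame of recess_narrow_1 between -0.004 and 0.004 m and y of narrow_blank_1 in the frame of recess_narrow_1 between -0.004 and 0.004 m and z of narrow_blank_1 in the frame of recess_narrow_1 between -0.044 and -0.038 m and angle between the x axis of narrow_blank_1 and the x axis of recess_narrow_1, either way round below 0.1 rad and angle between narrow_blank_1's own z axis and vertical below 0.06 rad) or (x of narrow_blank_1 in the frame of recess_narrow_2 between -0.004 and 0.004 m and y of narrow_blank_1 in the frame of recess_narrow_2 between -0.004 and 0.004 m and z of narrow_blank_1 in the frame of recess_narrow_2 between -0.044 and -0.038 m and angle between the x axis of narrow_blank_1 and the x axis of recess_narrow_2, either way round below 0.1 rad and angle between narrow_blank_1's own z axis and vertical below 0.06 rad)) and ((x of narrow_blank_2 in the frame of recess_narrow_1 between -0.004 and 0.004 m and y of narrow_blank_2 in the frame of recess_narrow_1 between -0.004 and 0.004 m and z of narrow_blank_2 in the frame of recess_narrow_1 between -0.044 and -0.038 m and angle between the x axis of narrow_blank_2 and the x axis of recess_narrow_1, either way round below 0.1 rad and angle between narrow_blank_2's own z axis and vertical below 0.06 rad) or (x of narrow_blank_2 in the frame of recess_narrow_2 between -0.004 and 0.004 m and y of narrow_blank_2 in the frame of recess_narrow_2 between -0.004 and 0.004 m and z of narrow_blank_2 in the frame of recess_narrow_2 between -0.044 and -0.038 m and angle between the x axis of narrow_blank_2 and the x axis of recess_narrow_2, either way round below 0.1 rad and angle between narrow_blank_2's own z axis and vertical below 0.06 rad)) and x of wide_blank in the frame of recess_wide between -0.004 and 0.004 m and y of wide_blank in the frame of recess_wide between -0.004 and 0.004 m and z of wide_blank in the frame of recess_wide between -0.044 and -0.038 m and angle between the x axis of wide_blank and the x axis of recess_wide, either way round below 0.1 rad and angle between wide_blank's own z axis and vertical below 0.06 rad and value of joint lock_bar below 0.005 m and value of joint bolt_handle above 1.35 rad), for 0.3 s.
At the end, for the whole second after the job is handed in: Every blank present sits in a recess of its own width, within 4 mm of its middle, crosses up, its top no more than 2 mm proud of the carrier; the lock bar is within 5 mm of fully shut, the bolt handle turned down at least 1.35 rad into its notch; all at rest (all of step 4 and linear speed of each of narrow_blank_1, narrow_blank_2, wide_blank below 0.02 m/s); the robot touches nothing.
It fails at once if another thing on the bench is pushed more than 5 cm (distance of any of glue_bottle, tape_measure from where it was at the start of the episode above 0.05 m).
Of narrow_blank_1, narrow_blank_2, wide_blank only 2 to 3 are there at a start; the rules pass over those that are not, and their reading is None.
At some moment in a run one of narrow_blank_1, narrow_blank_2, wide_blank may be knocked a few centimetres aside while the robot is not near it.
Once in a run the grip may slacken for a moment while it holds something.
It also fails if it takes over 210 s, if anything falls off the work surface, if the arm or the gripper's body presses on something with over 40 N, if the wrist force passes 120 N, or if a joint passes its speed limit or range.

ROBOT

A 6-joint arm with a two-finger parallel gripper is mounted at the origin on the work surface; the furniture and walls round the work are solid. World frame = base frame: x ahead of the robot, y to its left, z up, the work surface at z = 0. Lengths are in mm, angles in rad, forces in N, time in s.
With the tool pointing down it reaches from about 275 to 750 mm from the base axis. Payload 10.2 kg.
Tool frame: the origin (TCP) lies at the very end of the fingers, on their centre line; the grasp point (between the pads) lies 19 mm behind it; z points along the fingers, y is the line along which they close (so a half turn about z gives the same grasp; the last joint's range is limited). The gripper opens to 85 mm and grips with 20 to 120 N. Pads are 22 mm wide; open, the fingers measure 114 mm over their backs; the gripper's body (76 mm by 85 mm) begins 54 mm behind the grasp point. The pads swing forward as they close: fully open they stand 13 mm farther back than shut.
Start: joints at [-1.528, 0.313, 1.498, -0, 1.331, -0.223], TCP at [137.894, -506.573, 231.294] pointing down, gripper open.
Joint ranges: [-2.94, 2.94], [-0.97, 2.17], [0.19, 2.56], [-1.23, 4.37], [0.02, 3.11], [-2.88, 2.88]. Speed limits (rad/s): [2.39, 2.39, 3.01, 3.14, 3.14, 3.14].

INTERFACE

Orientations are given as a unit quaternion [w, x, y, z].
In Python, from rig import ctrl, vision gives the robot as it stands. The module is installed in compiled form; this text tells all that it offers.
- The arm moves only by the tool play_rows, never from a script. Its arguments are lists of equal length, an entry for each row: "translation": the shift along the tool's x, y, z in m, a list of three; "rotation": the turn, a rotation vector about the tool's x, y, z in rad, a list of three; "gripper": the gripper's target within -1 to 1 (shut at 1, half-way at 0, fully open at -1). A call has 1 to 10 rows; each row is the pose to reach, as a shift and turn from the pose commanded when the call began, along the tool's axes at that moment; what a row does not reach only later rows make up. A row lasts 1/8 s, in which the tool goes at most 62.5 mm and 10.7 degrees, less where a joint would pass 70% of its speed; a pose out of reach is approached as far as the arm can. A call with a gripper value outside its range is refused whole. The fingers move at their own pace and stop on an object; "force" is the grip in N (left out, the last holds). Time passes only in rows, so rows that repeat a pose let the fingers close. It gives the time, the measured TCP pose, the force, the opening and the grip force at its end, in the units of the state.
- ctrl.sense(): the state, without advancing time (a new reading comes with each control period).
- vision.capture(name): name is "scene" or "side" or "wrist"; returns a dict with "pixels" (480x640x3 uint8, red, green, blue), "vfov" (degrees; the focal length in pixels is half the picture's height over the tangent of half this angle, whatever the lens; pixels are square), "cx", "cy" (the principal point, pixels), "rvec" (rotation vector, rad) and "tvec" (3), from world to camera coordinates, as OpenCV has them; the wrist camera has in their place "mount" (4x4, takes a point from camera to tool coordinates, whose origin is the TCP and whose axes are the flange's). Camera axes: x right, y down, z forward; pixel columns grow to the right and rows downward; lengths in mm; the calibration is good to about 2 mm. A picture is of the moment at which its call begins: read the wrist's pose just before it. There is no depth.
- ctrl.finish_job(): hands the job in; it is judged then, once.
The state is a dict: "time_s": time; "joints": joint angles; "dq": joint speeds; "tau": joint torques, N m; "eef_pos": TCP position; "ee_rot": TCP orientation; "force": force on the tool from outside, world axes, zero at the start; "wrist_torque": the same for the moment, N m; "grip_width": opening from 0.0 (shut) to 1.0 (fully open); "grip_force": force on a finger pad.
Only numpy, scipy, OpenCV 4.12 (cv2) and the standard library are available. Lean on these libraries where they do the work, as an engineer would, in place of code of your own. Each camera call takes 0.05 s, during which the arm holds its last target. There are 200 camera calls.

## Working session

There is one attempt and no reset: what is moved stays moved. The work goes in short steps, Python scripts to look and compute and a tool call to move; the robot and the scene stay as the last step left them, time stands still between calls to the robot, and variables do not carry over. Pictures are saved under pics/ and viewed, at most 14 in all, crops included, and the job is handed in when it is done.

Besides the shell and the picture viewer there is one more tool, called after ">>>" as name(argument=value, ...) on one line, values as JSON. play_rows: Moves the arm, as the interface text tells. Its arguments: {"type":"object","properties":{"translation":{"type":"array"},"rotation":{"type":"array"},"gripper":{"type":"array"},"force":{"type":"number"}},"required":["translation","rotation","gripper"]}

```bash
mkdir -p pics; cat > h.py <<'E'
import numpy as np, cv2
from rig import ctrl, vision
from scipy.spatial.transform import Rotation as R
def cap(n):
    s=ctrl.sense(); c=vision.capture(n); im=c["pixels"]
    f=240/np.tan(np.radians(c["vfov"])/2)
    K=np.array([[f,0,c["cx"]],[0,f,c["cy"]],[0,0,1]])
    if "mount" in c and c["mount"] is not None:
        q=s["ee_rot"]; T=np.eye(4); T[:3,:3]=R.from_quat([q[1],q[2],q[3],q[0]]).as_matrix(); T[:3,3]=s["eef_pos"]
        M=T@np.array(c["mount"]); Rc=M[:3,:3].T; t=-Rc@M[:3,3]
    else:
        Rc=cv2.Rodrigues(np.array(c["rvec"],float))[0]; t=np.array(c["tvec"],float).ravel()
    return dict(im=im,K=K,R=Rc,t=t,C=-Rc.T@t)
def save(c,n): cv2.imwrite("pics/"+n+".png",c["im"][:,:,::-1])
def ray(c,uv,z):
    d=c["R"].T@np.linalg.inv(c["K"])@np.array([uv[0],uv[1],1.]); return c["C"]+d*(z-c["C"][2])/d[2]
def proj(c,P):
    p=c["K"]@(c["R"]@np.array(P,float)+c["t"]); return p[:2]/p[2]
def tri(cs,uvs):
    A=0;b=0
    for c,uv in zip(cs,uvs):
        d=c["R"].T@np.linalg.inv(c["K"])@np.array([uv[0],uv[1],1.]); d/=np.linalg.norm(d)
        P=np.eye(3)-np.outer(d,d); A=A+P; b=b+P@c["C"]
    return np.linalg.solve(A,b)
E
python3 - <<'E'
from h import *
s=ctrl.sense(); print(s)
for n in("scene","side","wrist"):
    c=cap(n); save(c,n+"0"); print(n,c["C"].round(),c["im"].shape,c["K"][0,0],(c["R"].round(2)).tolist())
E
```

```text
{'time_s': 0.0, 'joints': array([-1.52840729e+00,  3.13451648e-01,  1.49838301e+00, -3.05727216e-06,
        1.33100058e+00, -2.23403675e-01]), 'dq': array([-0.00069723,  0.00048855, -0.00027784, -0.00195505, -0.00020747,
        0.00048455]), 'tau': array([-5.68370558e-05, -4.12265646e+01, -2.59738773e+01, -2.24227683e-04,
        4.15655828e-03, -1.57890111e-05]), 'eef_pos': array([ 137.87933077, -506.32571919,  230.75458679]), 'ee_rot': array([-6.18881208e-04,  9.91182029e-01,  1.32505848e-01,  5.46759540e-05]), 'force': array([-1.04455608,  0.01174408, -0.43864265]), 'wrist_torque': array([ 0.00394026, -0.010735  , -0.02118999]), 'grip_force': 0.0, 'grip_width': 1.000312806186164}
scene [-264.  857.  650.] (480, 640, 3) 513.5091732555034 [[-0.7, -0.71, -0.03], [-0.31, 0.34, -0.89], [0.64, -0.62, -0.46]]
side [ 532. -783.  703.] (480, 640, 3) 488.30196968875913 [[1.0, 0.02, 0.02], [0.02, -0.54, -0.84], [-0.0, 0.84, -0.54]]
wrist [ 213. -487.  374.] (480, 640, 3) 355.8413181196986 [[0.26, -0.96, -0.0], [-0.92, -0.25, 0.3], [-0.29, -0.08, -0.95]]
```

View pics/scene0.png

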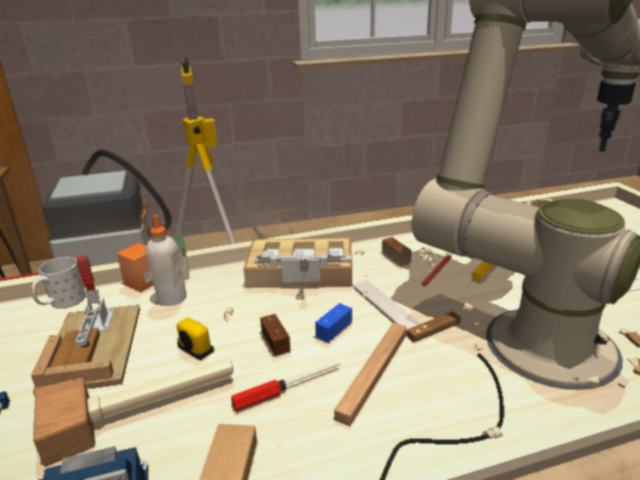

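View pics/side0.png

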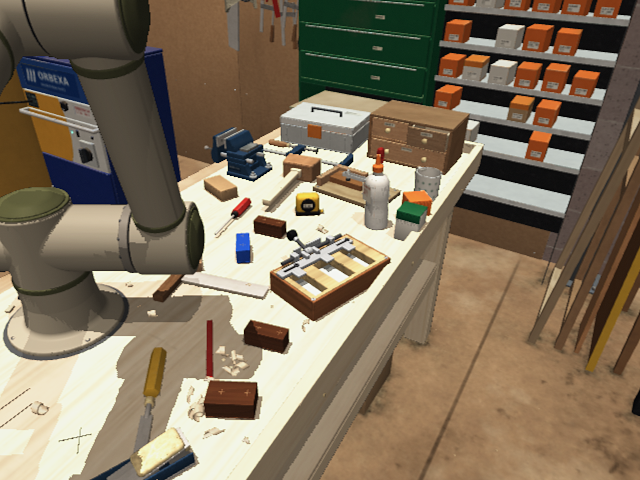

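The side view shows three dark blanks near (270,226), (266,335) and (231,400), a blue look-alike at (243,248), and the carrier at about (330,275). The scene view shows the carrier at about (300,262), with two of the blanks at (275,334) and (397,250).

```bash
python3 - <<'E'
from h import *
c=cap("side"); im=c["im"]
hsv=cv2.cvtColor(im,cv2.COLOR_RGB2HSV)
crop=im[205:425,190:400]; cv2.imwrite("pics/sc.png",cv2.resize(crop,None,fx=2.7,fy=2.7,interpolation=cv2.INTER_CUBIC)[:,:,::-1])
for u,v in[(270,226),(266,335),(231,400),(231,390),(266,328),(243,248)]: print((u,v),im[v,u],ray(c,(u,v),40).round())
m=((hsv[...,2]<125)&(hsv[...,1]>110)&((hsv[...,0]<15)|(hsv[...,0]>170))).astype(np.uint8)
n,l,st,ce=cv2.connectedComponentsWithStats(m)
for i in range(1,n):
    x,y,w,h,a=st[i]
    if a>150 and 190<ce[i][0]<400 and ce[i][1]>200: print(st[i],ce[i].round(), ray(c,ce[i],30).round())
E
```

```text
(270, 226) [41 23 14] [398. 338.  40.]
(266, 335) [107  58  35] [432. -79.  40.]
(231, 400) [101  54  33] [ 390. -237.   40.]
(231, 390) [98 53 32] [ 386. -216.   40.]
(266, 328) [106  57  33] [430. -59.  40.]
(243, 248) [ 41  94 214] [342. 228.  40.]
[254 216  32  22 525] [269. 227.] [395. 351.  30.]
[ 270  259  120   62 1905] [325. 294.] [546.  68.  30.]
[206 320   7  56 348] [209. 348.] [ 326. -109.   30.]
[ 244  321   45   32 1004] [266. 336.] [431. -72.  30.]
[ 204  381   54   38 1780] [231. 400.] [ 387. -228.   30.]
```

View pics/sc.png

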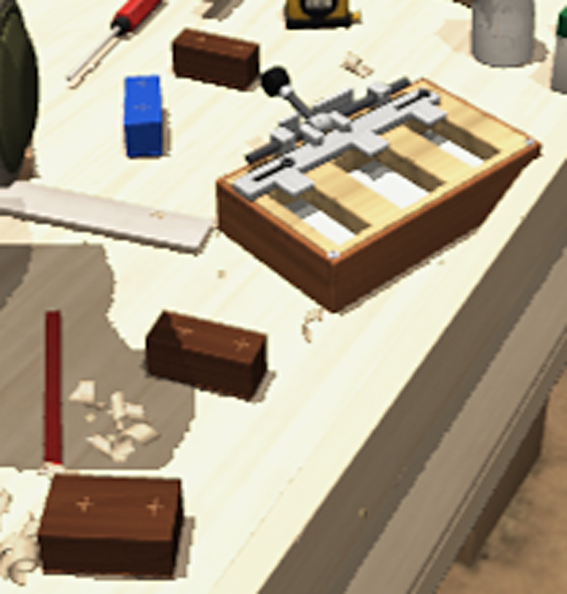

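```bash
python3 - <<'E'
from h import *
c=cap("side")
def q(name,pts,z):
    P=np.array([ray(c,(190+u/2.7,205+v/2.7),z) for u,v in pts])[:,:2]
    e=np.diff(np.vstack([P,P[:1]]),axis=0)
    print(name,P.round(0).tolist(),"c",P.mean(0).round(1),"len",np.hypot(*e.T).round(1),"ang",np.arctan2(e[:,1],e[:,0]).round(3))
q("car",[(218,182),(333,252),(540,148),(425,80)],54)
q("A",[(163,312),(267,333),(265,365),(148,345)],40)
q("B",[(57,476),(182,481),(182,540),(42,533)],40)
q("C",[(176,30),(192,28),(258,42),(257,60)],40)
s=cap("scene");im=s["im"]
cr=im[225:365,235:425];cv2.imwrite("pics/ss.png",cv2.resize(cr,None,fx=4,fy=4,interpolation=cv2.INTER_CUBIC)[:,:,::-1])
E
```

```text
car [[423.0, 109.0], [521.0, 20.0], [699.0, 171.0], [602.0, 280.0]] c [561.4 145.2] len [132.3 233.  146.  247.9] ang [-0.734  0.705  2.296 -2.376]
A [[396.0, -38.0], [475.0, -58.0], [476.0, -92.0], [390.0, -74.0]] c [434.2 -65.8] len [81.6 33.4 87.8 36.4] ang [-0.248 -1.547  2.941  1.403]
B [[349.0, -198.0], [430.0, -200.0], [435.0, -246.0], [349.0, -244.0]] c [ 390.6 -222. ] len [81.  46.8 86.8 45.4] ang [-0.018 -1.45   3.113  1.568]
C [[352.0, 389.0], [368.0, 394.0], [438.0, 369.0], [439.0, 333.0]] c [399.3 371.3] len [ 16.5  73.9  35.5 103.2] ang [ 0.305 -0.35  -1.526  2.57 ]
```

View pics/ss.png

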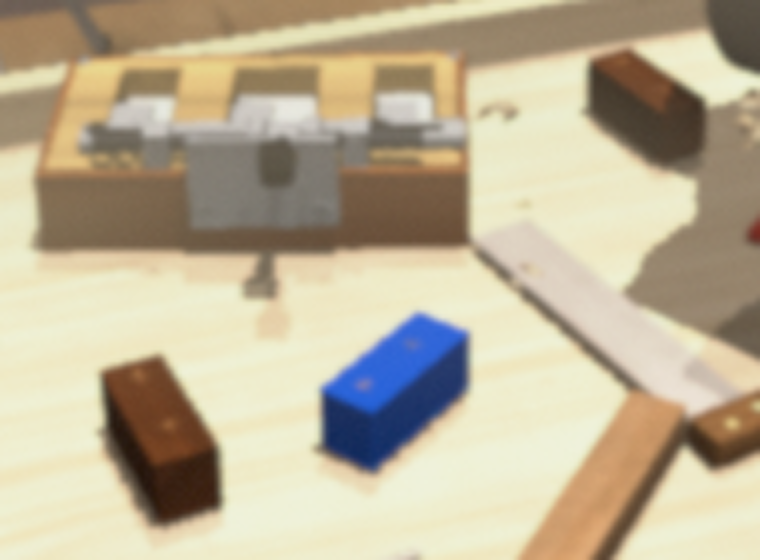

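The scene crop shows the steel keeper with the knob level in front of it at about crop (278,160), and two recess pairs with bare floors. The blank at crop (160,440) has its crosses up. All three blanks are on the bench. First move: go over the two -y blanks for a wrist look.

>>> play_rows(translation=[[0.05,-0.04,0],[0.1,-0.08,-0.01],[0.15,-0.12,-0.02],[0.2,-0.16,-0.03],[0.25,-0.2,-0.03],[0.3,-0.24,-0.03],[0.35,-0.27,-0.03],[0.387,-0.295,-0.03],[0.387,-0.295,-0.03],[0.387,-0.295,-0.03]], rotation=[[0,0,-0.15],[0,0,-0.3],[0,0,-0.45],[0,0,-0.6],[0,0,-0.75],[0,0,-0.9],[0,0,-1.05],[0,0,-1.13],[0,0,-1.13],[0,0,-1.13]], gripper=[-1,-1,-1,-1,-1,-1,-1,-1,-1,-1])

```text
time_s: 1.55
eef_pos: [433.5, -120.6, 261.2]
ee_rot: [-0.0, 0.766, 0.642, -0.0]
force: [-0.6, 0.7, -0.3]
grip_width: 0.993
grip_force: 0.0
```

```bash
cat >> h.py <<'E'
def blanks(c,lo=250):
    im=c["im"];hsv=cv2.cvtColor(im,cv2.COLOR_RGB2HSV)
    m=((hsv[...,2]<135)&(hsv[...,1]>110)&((hsv[...,0]<15)|(hsv[...,0]>170))).astype(np.uint8)
    m=cv2.morphologyEx(m,cv2.MORPH_CLOSE,np.ones((3,3)))
    n,l,st,ce=cv2.connectedComponentsWithStats(m); out=[]
    for i in range(1,n):
        if st[i][4]>lo:
            P=np.array([ray(c,p[0],40.)[:2] for p in cv2.findContours((l==i).astype(np.uint8),0,1)[0][0]],np.float32)
            r=cv2.minAreaRect(P); out.append((ce[i].round(),st[i][4],np.round(r[0]),np.round(r[1]),round(r[2],1)))
    return out
E
python3 - <<'E'
from h import *
print(ctrl.sense()["eef_pos"].round(1))
c=cap("wrist"); save(c,"w1"); 
for b in blanks(c): print(b)
E
```

```text
[ 433.5 -120.6  261.2]
(array([34., 35.]), np.int32(2518), array([202.,  82.]), array([59., 32.]), 74.7)
(array([359.,  29.]), np.int32(1403), array([505.,  31.]), array([ 50., 111.]), 80.0)
(array([203., 154.]), np.int32(391), array([330., -77.]), array([ 11., 143.]), 12.1)
(array([310., 152.]), np.int32(2752), array([431., -63.]), array([32., 82.]), 73.3)
(array([298., 295.]), np.int32(3456), array([ 388., -214.]), array([60., 83.]), 88.8)
```

View pics/w1.png

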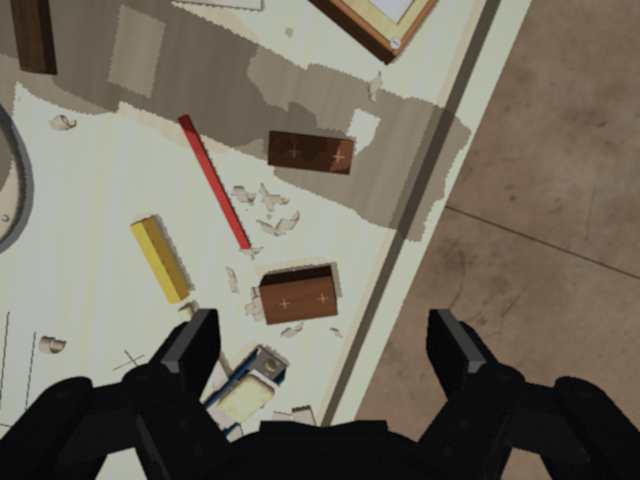

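The wrist view shows blank A (narrow) at (310,152) and blank B (wide, with a side face showing) at (298,295). The carrier corner is at the top, at (390,60). Next, a look over the carrier.

>>> play_rows(translation=[[0.05,0.014,0.01],[0.1,0.028,0.02],[0.15,0.042,0.03],[0.2,0.056,0.04],[0.25,0.07,0.05],[0.284,0.079,0.05],[0.284,0.079,0.05],[0.284,0.079,0.05]], rotation=[[0,0,-0.15],[0,0,-0.3],[0,0,-0.45],[0,0,-0.6],[0,0,-0.75],[0,0,-0.92],[0,0,-0.92],[0,0,-0.92]], gripper=[-1,-1,-1,-1,-1,-1,-1,-1])

```text
time_s: 2.6
eef_pos: [561.0, 144.1, 211.3]
ee_rot: [-0.0, 0.403, 0.915, -0.0]
force: [0.3, -0.6, -0.1]
grip_width: 0.999
grip_force: 0.0
```

```bash
python3 - <<'E'
from h import *
s=ctrl.sense();print(s["eef_pos"].round(1),s["joints"].round(2))
c=cap("wrist"); save(c,"w2"); 
for b in blanks(c): print(b)
import pickle; pickle.dump(c,open("w2.pkl","wb"))
E
```

```text
[561.  144.1 211.3] [ 0.05  0.45  1.36 -0.    1.34 -0.69]
(array([373., 135.]), np.int32(790), array([552., 236.]), array([144.,   5.]), 43.9)
(array([222., 140.]), np.int32(765), array([460., 137.]), array([103.,  22.]), 45.6)
(array([ 11., 177.]), np.int32(351), array([336., -18.]), array([11., 73.]), 18.8)
(array([ 87., 277.]), np.int32(4544), array([434., -51.]), array([57., 81.]), 73.5)
(array([378., 295.]), np.int32(388), array([651., 124.]), array([102.,   5.]), 44.2)
(array([ 12., 355.]), np.int32(1117), array([ 429., -182.]), array([34., 72.]), 27.2)
(array([629., 382.]), np.int32(422), array([923., 234.]), array([48., 17.]), 2.9)
```

View pics/w2.png

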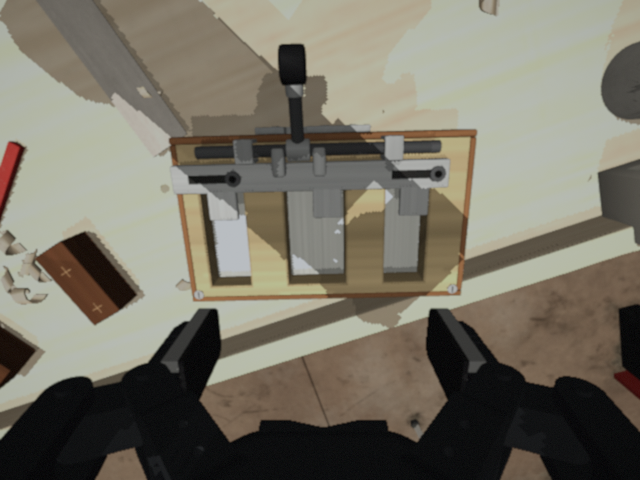

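```bash
cat >> h.py <<'E'
import sys
def pose(s=None):
    s=s or ctrl.sense(); q=s["ee_rot"]; return np.array(s["eef_pos"]),R.from_quat([q[1],q[2],q[3],q[0]]).as_matrix()
def go(x,y,z,yaw):
    p,M=pose(); d=M.T@(np.array([x,y,z])-p)
    N=np.array([[np.cos(yaw),np.sin(yaw),0],[np.sin(yaw),-np.cos(yaw),0],[0,0,-1]]).T
    rv=R.from_matrix(M.T@N).as_rotvec()
    print("T",(d/1000).round(4),"rot",rv.round(3),"rows",max(np.linalg.norm(d)/62.5,np.linalg.norm(rv)/.187).round(1))
E
python3 - <<'E'
from h import *
import pickle; c=pickle.load(open("w2.pkl","rb"))
P=np.array([ray(c,p,54.)[:2] for p in[(170,138),(476,130),(461,295),(194,300)]])
e=np.diff(np.vstack([P,P[:1]]),axis=0);print(P.round(1).tolist(),P.mean(0).round(1),np.hypot(*e.T).round(1),np.degrees(np.arctan2(e[:,1],e[:,0])).round(1))
k=ray(c,(292,64),68);ax=ray(c,(298,149),68);print("knob",k.round(1),"axis",ax.round(1))
for u in[(212,240),(285,240),(346,240),(317,272),(419,235),(384,240)]: print(u,ray(c,u,54).round(1))
yaw=np.radians(-46);o=P.mean(0);Rm=np.array([[np.cos(yaw),np.sin(yaw)],[-np.sin(yaw),np.cos(yaw)]])
print("knob in carrier",Rm@(k[:2]-o),Rm@(ax[:2]-o))
E
```

```text
[[421.4, 112.6], [599.6, 284.4], [702.3, 180.0], [522.2, 7.9]] [561.4 146.2] [247.5 146.4 249.  145.3] [  44.   -45.5 -136.3  133.9]
knob [461.  219.5  68. ] axis [503.9 177.4  68. ]
(212, 240) [499.   66.3  54. ]
(285, 240) [546.6 109.9  54. ]
(346, 240) [586.4 146.4  54. ]
(317, 272) [588.  106.5  54. ]
(419, 235) [630.6 193.2  54. ]
(384, 240) [611.2 169.1  54. ]
knob in carrier [-122.43581282  -21.25879909] [-62.36648869 -19.70436023]
```

```bash
python3 - <<'E'
from h import *
import pickle; c=pickle.load(open("w2.pkl","rb"))
cv2.imwrite("pics/w2c.png",cv2.resize(c["im"][120:310,160:485],None,fx=2.4,fy=2.4,interpolation=cv2.INTER_CUBIC)[:,:,::-1])
E
```

```text
(no output)
```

View pics/w2c.png

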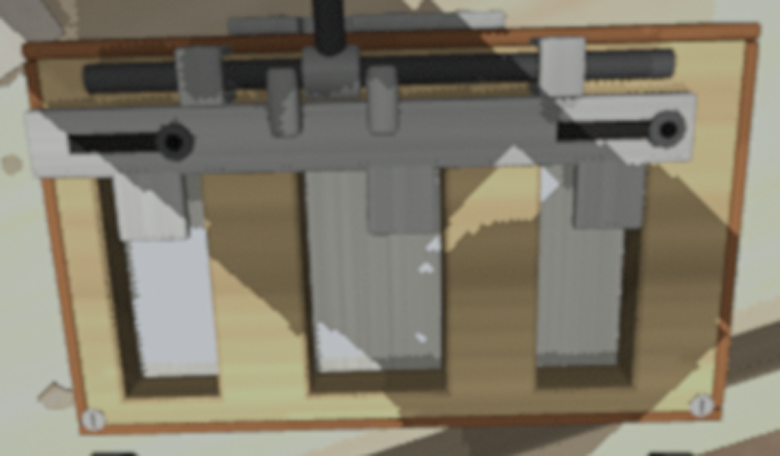

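```bash
python3 - <<'E'
from h import *
import pickle; c=pickle.load(open("w2.pkl","rb"))
f=lambda p,z=54.: ray(c,(160+(p[0]+.5)/2.4-.5,120+(p[1]+.5)/2.4-.5),z)[:2]
K=[f(p) for p in[(25,48),(758,28),(718,418),(82,432)]];o=np.mean(K,0)
yaw=np.radians(-46);Rm=np.array([[np.cos(yaw),np.sin(yaw)],[-np.sin(yaw),np.cos(yaw)]])
print(o.round(1),[(Rm@(k-o)).round(1).tolist() for k in K])
for p in[(125,397),(218,393),(98,180),(205,180),(310,393),(446,390),(302,173),(443,167),(537,388),(633,384),(645,170)]: print(p,(Rm@(f(p)-o)).round(1))
print("bar y ends/slots",[ (Rm@(f(p,60)-o)).round(1).tolist() for p in[(27,145),(692,130),(240,230),(440,235)]])
E
```

```text
[561.1 145.6] [[-71.9, -123.5], [-72.0, 123.9], [72.2, 123.3], [71.7, -123.7]]
(125, 397) [  57.4 -105.2]
(218, 393) [ 56.6 -69.3]
(98, 180) [ -26.5 -104.7]
(205, 180) [-25.5 -66.8]
(310, 393) [ 57.5 -34.1]
(446, 390) [57.6 18.1]
(302, 173) [-27.1 -32.3]
(443, 167) [-27.9  17.6]
(537, 388) [57.7 52.9]
(633, 384) [57.  89.6]
(645, 170) [-25.   88.9]
bar y ends/slots [[-40.1, -125.3], [-39.3, 102.3], [-8.4, -54.7], [-4.8, 16.0]]
```

The crop gives the recess mouth edges at y about -105..-68, -33..18 and 53..89 in the carrier frame, so the row sits about 8 mm towards -y. The centres are y ≈ -87, -8 and 71, with x ≈ +14.5. The knob is level at world (461, 219.5, 68).

```bash
python3 - <<'E'
from h import *
go(461,219.5,130,2.339); go(461,219.5,52,2.339)
E
```

```text
T [ 0.1232 -0.0227  0.0815] rot [-0.     0.    -0.027] rows 2.4
T [ 0.1232 -0.0227  0.1595] rot [-0.     0.    -0.027] rows 3.2
```

>>> play_rows(translation=[[0.05,-0.01,0.02],[0.1,-0.02,0.05],[0.1232,-0.0227,0.08],[0.1232,-0.0227,0.08],[0.1232,-0.0227,0.08]], rotation=[[0,0,-0.027],[0,0,-0.027],[0,0,-0.027],[0,0,-0.027],[0,0,-0.027]], gripper=[0,0,0,0,0])

```text
time_s: 3.28
eef_pos: [462.2, 219.9, 132.6]
ee_rot: [0.001, 0.39, 0.921, 0.001]
force: [0.4, 0.3, -1.1]
grip_width: 0.496
grip_force: 0.0
```

```bash
python3 - <<'E'
from h import *
c=cap("wrist"); save(c,"w3"); go(461,219.5,52,2.339)
print(proj(c,(461,219.5,68)))
E
```

```text
T [ 0.0008 -0.0014  0.0806] rot [0.002 0.001 0.002] rows 1.3
[321.18236131 259.05657559]
```

View pics/w3.png

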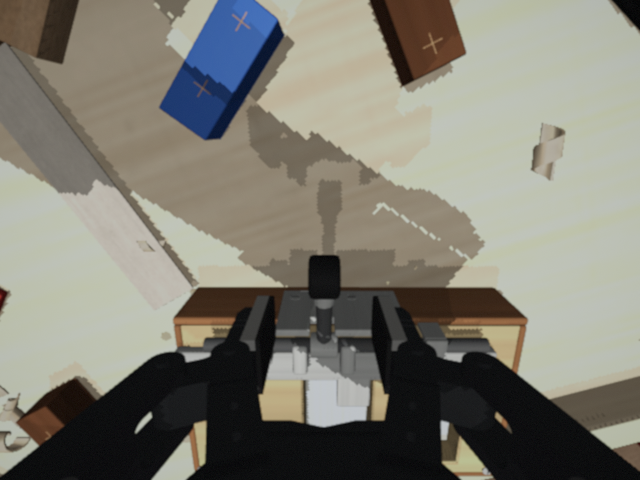

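The wrist view shows the knob at (324,278), between the fingers laterally. The prediction was (321,259), so I triangulate it across the two wrist views.

```bash
python3 - <<'E'
from h import *
import pickle; c2=pickle.load(open("w2.pkl","rb"))
c=cap("wrist")
def knob(c,box):
    g=c["im"].max(2); u0,v0,u1,v1=box; m=(g[v0:v1,u0:u1]<38).astype(np.uint8)
    n,l,st,ce=cv2.connectedComponentsWithStats(m); i=1+np.argmax(st[1:,4]); print(st[i],ce[i]+[u0,v0]); return st[i][:2]+st[i][2:4]/2+[u0,v0]-.5
a=knob(c2,(270,35,315,83)); b=knob(c,(300,250,350,299))
X=tri([c2,c],[a,b]); print(a,b,X.round(1),proj(c2,X),proj(c,X))
yaw=np.radians(-46);Rm=np.array([[np.cos(yaw),np.sin(yaw)],[-np.sin(yaw),np.cos(yaw)]]);print(Rm@(X[:2]-[561.1,145.6]))
E
```

```text
[  9  10  27  38 949] [291.77660695  63.61327713]
[   8    5   33   44 1284] [323.62928349 276.66666667]
[292.   63.5] [324.  276.5] [464.3 218.5  88.7] [292.14727889  63.47462896] [323.82445368 276.52571711]
[-119.63600117  -18.99310821]
```

```bash
python3 - <<'E'
from h import *
c=cap("side"); X=(464.3,218.5,88.7); print(proj(c,X),proj(c,(461,219.5,68)),"seen 291.9,234.6")
c=cap("scene"); print(proj(c,X),proj(c,(461,219.5,68)),"seen 304.5,265"); go(464,218.5,73,2.339)
E
```

```text
[291.81099151 234.36418192] [290.56511244 241.37952592] seen 291.9,234.6
[303.83050764 264.18282451] [304.94988131 273.04955618] seen 304.5,265
T [-0.0027  0.0003  0.0591] rot [0.001 0.001 0.002] rows 0.9
```

The side and scene views both confirm the knob at (464.3, 218.5, 88.7), which puts the handle at about 1.22 rad. I lower and pinch.

>>> play_rows(translation=[[-0.0027,0,0.03],[-0.0027,0,0.059],[-0.0027,0,0.06],[-0.0027,0,0.06],[-0.0027,0,0.06],[-0.0027,0,0.06],[-0.0027,0,0.06]], rotation=[[0,0,0],[0,0,0],[0,0,0],[0,0,0],[0,0,0],[0,0,0],[0,0,0]], gripper=[0,0,0,1,1,1,1], force=30)

```text
time_s: 4.35
eef_pos: [463.5, 219.1, 72.3]
ee_rot: [0.001, 0.389, 0.921, 0.001]
force: [0.7, 0.5, 5.9]
grip_width: 0.207
grip_force: 34.9
```

>>> play_rows(translation=[[-0.003,0,-0.006],[-0.006,0,-0.012],[-0.0095,0,-0.0165],[-0.0133,0,-0.0211],[-0.0178,0,-0.025],[-0.0224,0,-0.0288],[-0.0329,0,-0.0346],[-0.0444,0,-0.0381],[-0.0503,0,-0.039],[-0.0503,0,-0.039]], rotation=[[0,0,0],[0,0,0],[0,0,0],[0,0,0],[0,0,0],[0,0,0],[0,0,0],[0,0,0],[0,0,0],[0,0,0]], gripper=[1,1,1,1,1,1,1,1,1,1])

```text
time_s: 5.6
eef_pos: [498.4, 182.3, 111.0]
ee_rot: [0.001, 0.389, 0.921, 0.0]
force: [-2.7, -1.1, 2.0]
grip_width: 0.205
grip_force: 31.0
```

>>> play_rows(translation=[[0,0.006,0],[0,0.012,0],[0,0.018,0],[0,0.024,0],[0,0.03,0],[0,0.034,0],[0,0.036,0],[0,0.036,0]], rotation=[[0,0,0],[0,0,0],[0,0,0],[0,0,0],[0,0,0],[0,0,0],[0,0,0],[0,0,0]], gripper=[1,1,1,1,1,1,1,1])

```text
time_s: 6.6
eef_pos: [522.3, 206.5, 110.8]
ee_rot: [-0.001, 0.388, 0.922, -0.003]
force: [-15.7, -13.3, 13.5]
grip_width: 0.204
grip_force: 33.1
```

The TCP moved 34 mm and met the stop with about 20 N, so the bar is drawn. I release and rise.

>>> play_rows(translation=[[0,-0.002,0],[0,-0.002,0],[0,-0.002,0],[0,-0.002,-0.03],[0,-0.002,-0.08],[0,-0.002,-0.12],[0,-0.002,-0.12]], rotation=[[0,0,0],[0,0,0],[0,0,0],[0,0,0],[0,0,0],[0,0,0],[0,0,0]], gripper=[0,0,0,0,0,-1,-1])

```text
time_s: 7.48
eef_pos: [523.4, 206.9, 233.3]
ee_rot: [0.003, 0.389, 0.921, 0.002]
force: [0.2, -0.2, -0.3]
grip_width: 0.902
grip_force: 0.0
```

```bash
python3 - <<'E'
from h import *
c=cap("wrist"); save(c,"w4")
for b in blanks(c): print(b)
p,M=pose(); print(p.round(1))
# plan to A: TCP above blank A for near look
for yaw in(1.28,):
    go(431,-63,200,yaw)
print(ctrl.sense()["joints"].round(2))
s=cap("side")
for b in blanks(s): print("side",b)
E
```

```text
(array([13., 13.]), np.int32(765), array([224., 152.]), array([50., 18.]), 79.9)
(array([356.,  13.]), np.int32(1193), array([425., 351.]), array([37., 28.]), 68.1)
(array([ 19., 248.]), np.int32(379), array([334., -35.]), array([ 10., 118.]), 14.6)
(array([210., 212.]), np.int32(944), array([444., 126.]), array([92., 37.]), 74.8)
(array([391., 211.]), np.int32(1323), array([570., 255.]), array([93., 20.]), 40.2)
(array([631., 224.]), np.int32(286), array([750., 413.]), array([25., 21.]), 25.8)
(array([ 93., 322.]), np.int32(3713), array([434., -49.]), array([61., 82.]), 74.0)
(array([ 13., 386.]), np.int32(1478), array([ 423., -184.]), array([43., 97.]), 28.8)
(array([617., 410.]), np.int32(1013), array([944., 280.]), array([109.,  20.]), 3.4)
[522.6 206.8 231.1]
T [-0.1293 -0.2539  0.0308] rot [0.003 0.    1.063] rows 5.7
[ 0.17  0.39  1.39  0.    1.36 -0.6 ]
side (array([250.,   9.]), np.int32(280), array([-235., 4542.]), array([ 213., 1508.]), 6.7)
side (array([272.,  13.]), np.int32(311), array([4.000e+00, 4.475e+03]), array([ 151., 1731.]), 6.1)
side (array([553.,   6.]), np.in
[... 1386 characters left out ...]
]), np.int32(2755), array([996., 345.]), array([160., 262.]), 60.7)
side (array([269., 227.]), np.int32(533), array([396., 336.]), array([ 84., 104.]), 70.2)
side (array([186., 262.]), np.int32(742), array([218., 169.]), array([307.,  82.]), 89.8)
side (array([325., 293.]), np.int32(1926), array([578.,  73.]), array([296., 178.]), 14.0)
side (array([628., 347.]), np.int32(618), array([1143.,  -76.]), array([225.,  21.]), 50.0)
side (array([266., 336.]), np.int32(1028), array([432., -81.]), array([64., 94.]), 73.3)
side (array([231., 399.]), np.int32(1809), array([ 389., -235.]), array([75., 88.]), 89.1)
side (array([614., 457.]), np.int32(476), array([ 992., -320.]), array([57., 66.]), 14.4)
```

View pics/w4.png

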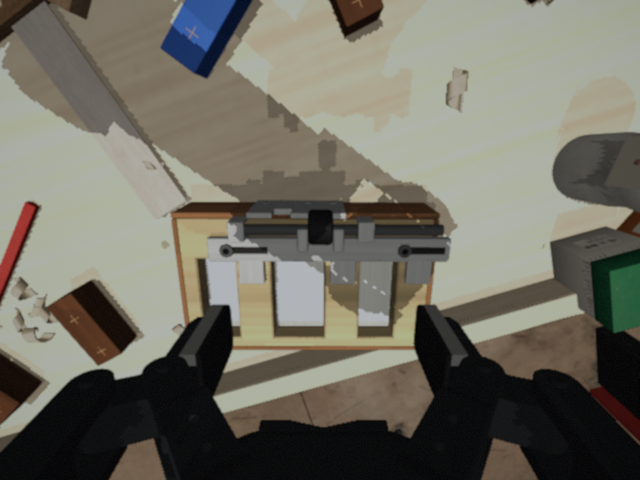

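The bar is drawn back, the tabs lie over the wood and the recesses are clear, with blank A at (92,322). I fly to blank A.

```bash
python3 - <<'E'
from h import *
go(431,-63,180,2.85)
E
```

```text
T [-0.1296 -0.2534  0.0498] rot [-0.    -0.    -0.507] rows 4.6
```

>>> play_rows(translation=[[-0.025,-0.05,0],[-0.05,-0.1,0.01],[-0.075,-0.15,0.02],[-0.1,-0.2,0.03],[-0.13,-0.2534,0.05],[-0.13,-0.2534,0.05],[-0.13,-0.2534,0.05]], rotation=[[0,0,-0.1],[0,0,-0.2],[0,0,-0.3],[0,0,-0.4],[0,0,-0.507],[0,0,-0.507],[0,0,-0.507]], gripper=[-1,-1,-1,-1,-1,-1,-1])

```text
time_s: 8.45
eef_pos: [431.2, -63.1, 179.7]
ee_rot: [-0.001, 0.146, 0.989, 0.0]
force: [-0.5, 0.2, -0.0]
grip_width: 0.997
grip_force: 0.0
```

```bash
cat >> h.py <<'E'
def crosses(c,z,box=None,sz=(34,84)):
    """light scribed crosses inside dark wood -> world centres at height z"""
    im=c["im"];hsv=cv2.cvtColor(im,cv2.COLOR_RGB2HSV)
    w=((hsv[...,1]>60)&((hsv[...,0]<18)|(hsv[...,0]>170))&(hsv[...,2]<150)).astype(np.uint8)
    dark=((hsv[...,2]<135)&(hsv[...,1]>110)&((hsv[...,0]<15)|(hsv[...,0]>170))).astype(np.uint8)
    n,l,st,ce=cv2.connectedComponentsWithStats(cv2.morphologyEx(dark,cv2.MORPH_CLOSE,np.ones((5,5))))
    for i in range(1,n):
        if st[i][4]<1500: continue
        cn=cv2.findContours((l==i).astype(np.uint8),0,1)[0][0]
        P=np.array([ray(c,p[0],z)[:2] for p in cn],np.float32); r=cv2.minAreaRect(P)
        fill=np.zeros(dark.shape,np.uint8); cv2.drawContours(fill,[cv2.convexHull(cn)],-1,1,-1)
        fill=cv2.erode(fill,np.ones((7,7)))
        g=im[...,0].astype(float); med=cv2.medianBlur(im,21)[...,0].astype(float)
        k=((g-med>22)&(fill>0)).astype(np.uint8); k=cv2.morphologyEx(k,cv2.MORPH_CLOSE,np.ones((5,5)))
        n2,l2,s2,c2=cv2.connectedComponentsWithStats(k)
        print("blob",ce[i].round(),st[i][4],"rect",np.round(r[0],1),np.round(r[1],1),round(r[2],1))
        for j in range(1,n2):
            if s2[j][4]>15: print("   x",c2[j].round(1),s2[j].tolist(),ray(c,c2[j],z).round(1))
E
python3 - <<'E'
from h import *
c=cap("wrist"); save(c,"w5"); print(pose()[0].round(1)); crosses(c,40)
E
```

```text
[431.4 -62.6 180. ]
blob [481. 225.] 5937 rect [469.7  57.4] [ 31.2 151.6] 43.3
blob [132. 227.] 7359 rect [ 386.7 -213. ] [64.6 82.1] 89.1
   x [115.6 215.2] [109, 210, 14, 12, 64] [ 371.5 -221.6   40. ]
   x [138.4 264. ] [132, 259, 13, 11, 51] [ 415.6 -222.5   40. ]
blob [323. 223.] 3925 rect [428.3 -62.6] [32.2 84.8] 73.2
   x [322.3 209. ] [317, 203, 11, 13, 35] [415.2 -59.   40. ]
   x [321.9 260.3] [317, 255, 8, 11, 24] [457.5 -72.1  40. ]
```

View pics/w5.png

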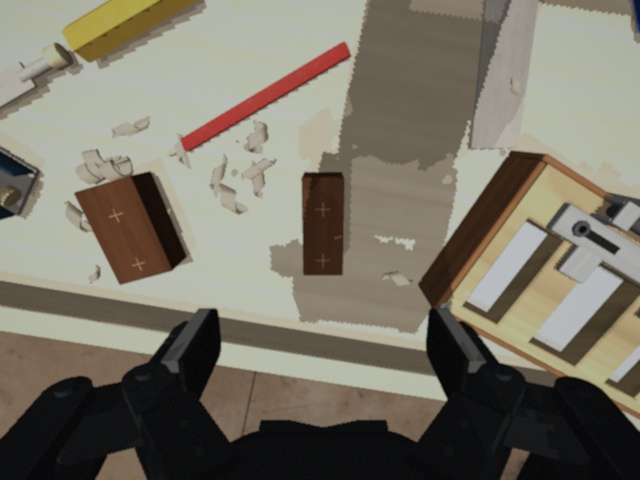

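Blank A's crosses are at (322,209) and (322,260), and B's at (116,215) and (138,264). The cross midpoints give A (436,-65.5) and B (393.5,-222). I descend on A.

```bash
python3 - <<'E'
from h import *
go(435.5,-65.2,15,2.842)
E
```

```text
T [-0.0047 -0.0014  0.165 ] rot [ 0.    -0.001  0.008] rows 2.6
```

>>> play_rows(translation=[[-0.0047,-0.0014,0.05],[-0.0047,-0.0014,0.1],[-0.0047,-0.0014,0.135],[-0.0047,-0.0014,0.165],[-0.0047,-0.0014,0.165],[-0.0047,-0.0014,0.165],[-0.0047,-0.0014,0.165],[-0.0047,-0.0014,0.165],[-0.0047,-0.0014,0.165]], rotation=[[0,0,0.008],[0,0,0.008],[0,0,0.008],[0,0,0.008],[0,0,0.008],[0,0,0.008],[0,0,0.008],[0,0,0.008],[0,0,0.008]], gripper=[-1,-1,-1,-1,-1,1,1,1,1], force=60)

```text
time_s: 9.62
eef_pos: [436.0, -66.2, 16.3]
ee_rot: [0.001, 0.149, 0.989, -0.0]
force: [-0.7, 1.9, 7.8]
grip_width: 0.388
grip_force: 60.5
```

>>> play_rows(translation=[[0,0,-0.03],[0,0,-0.08],[0,0,-0.12],[0,0,-0.12]], rotation=[[0,0,0],[0,0,0],[0,0,0],[0,0,0]], gripper=[1,1,1,1])

```text
time_s: 10.12
eef_pos: [436.6, -66.6, 138.0]
ee_rot: [0.003, 0.149, 0.989, -0.001]
force: [-0.2, -1.0, -2.3]
grip_width: 0.382
grip_force: 59.8
```

```bash
python3 - <<'E'
from h import *
s=ctrl.sense();print(s["grip_width"],s["grip_force"]); go(508.2,74.4,130,2.339)
E
```

```text
0.38245851179140333 59.786415696144104
T [-0.0267  0.1558  0.0081] rot [0.001 0.006 0.503] rows 2.7
```

>>> play_rows(translation=[[-0.006,0.035,0],[-0.012,0.07,0],[-0.018,0.105,0],[-0.024,0.14,0.004],[-0.0267,0.1558,0.008],[-0.0267,0.1558,0.008],[-0.0267,0.1558,0.008]], rotation=[[0,0,0.1],[0,0,0.2],[0,0,0.3],[0,0,0.4],[0,0,0.503],[0,0,0.503],[0,0,0.503]], gripper=[1,1,1,1,1,1,1])

```text
time_s: 11.0
eef_pos: [506.5, 74.4, 126.9]
ee_rot: [-0.0, 0.39, 0.921, -0.0]
force: [-0.3, -1.6, 0.3]
grip_width: 0.384
grip_force: 59.8
```

```bash
python3 - <<'E'
from h import *
c=cap("wrist"); save(c,"w6"); p=pose()[0];print(p.round(1)); crosses(c,p[2]-16+40)
E
```

```text
[506.6  74.2 127.1]
blob [319. 290.] 20907 rect [489.2  90.8] [ 38.4 117.1] 44.0
   x [336.4 197.1] [319, 194, 32, 7, 165] [470.9 117.3 151.1]
   x [304.2 199. ] [301, 198, 8, 3, 20] [463.6 109.2 151.1]
   x [276.7 210.8] [274, 205, 8, 15, 77] [459.6  99.7 151.1]
   x [323.1 288.7] [307, 274, 33, 30, 175] [491.3  89.8 151.1]
   x [322.7 388.3] [308, 376, 30, 25, 128] [521.8  58.1 151.1]
blob [ 16. 391.] 2161 rect [437.9 -31.1] [18.7 42.9] 28.8
```

View pics/w6.png

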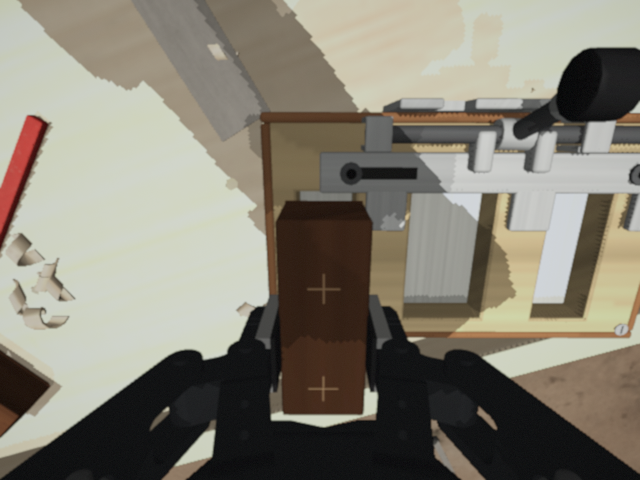

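The wrist view shows A held square, with crosses at (323,289) and (323,388). The recess 2 mouth corners are near (403,318) and (482,316), and the carrier's front-left corner is at (265,116). I check the recess estimate from this nearer view.

```bash
cat >> h.py <<'E'
O=np.array([561.1,145.6]);CY=-0.803
def car(P,o=O,yaw=CY): 
    return np.array([[np.cos(yaw),np.sin(yaw)],[-np.sin(yaw),np.cos(yaw)]])@(np.array(P)[:2]-o)
def wor(x,y): return O+np.array([[np.cos(CY),-np.sin(CY)],[np.sin(CY),np.cos(CY)]])@np.array([x,y])
E
python3 - <<'E'
from h import *
c=cap("wrist")
for p in[(265,116),(632,337),(403,318),(482,316),(533,316),(590,314),(609,195),(497,193),(409,193)]: print(p,car(ray(c,p,54)).round(1))
print([wor(14.5,y).round(1) for y in(-87.5,-8,71)])
# gradient columns along the rear edge region row 290 for mouth edges
g=cv2.cvtColor(c["im"],cv2.COLOR_RGB2LAB).astype(float)
for r in(230,250,280):
    d=np.abs(np.diff(cv2.GaussianBlur(g,(3,3),0)[r],axis=0)).sum(1); k=[int(i) for i in np.argsort(-d)[:60] if i>380 and d[i]==d[max(0,i-3):i+4].max()]
    print(r,[(i,car(ray(c,(i+.5,r),54)).round(1).tolist()) for i in sorted(k)])
E
```

```text
(265, 116) [ -71.4 -122.4]
(632, 337) [ 73.6 126.8]
(403, 318) [ 58.8 -34.1]
(482, 316) [57.2 19.8]
(533, 316) [57.2 54.7]
(590, 314) [55.6 93.4]
(609, 195) [-26.1  86.4]
(497, 193) [-27.2  17.5]
(409, 193) [-27.1 -36.4]
[array([508.2,  74.4]), array([565.4, 129.6]), array([622.3, 184.5])]
230 [(408, [-3.7, -34.9]), (476, [-3.7, 8.0]), (491, [-3.7, 17.5]), (507, [-3.7, 27.6]), (546, [-3.8, 52.3]), (579, [-3.8, 73.2]), (603, [-3.8, 88.3]), (628, [-3.8, 104.1])]
250 [(406, [9.7, -35.2]), (473, [9.6, 7.9]), (488, [9.6, 17.5]), (503, [9.6, 27.2]), (541, [9.6, 51.6]), (574, [9.5, 72.9]), (598, [9.5, 88.3])]
280 [(404, [30.6, -35.0]), (469, [30.6, 7.9]), (484, [30.5, 17.9]), (509, [30.5, 34.4]), (536, [30.5, 52.2]), (567, [30.5, 72.7]), (591, [30.5, 88.6])]
```

```bash
python3 - <<'E'
from h import *
go(508.1,74.3,66,2.339)
E
```

```text
T [-0.0009  0.0011  0.0613] rot [-0. -0.  0.] rows 1.0
```

>>> play_rows(translation=[[-0.0009,0.0011,0.02],[-0.0009,0.0011,0.04],[-0.0009,0.0011,0.055],[-0.0009,0.0011,0.0615],[-0.0009,0.0011,0.0615]], rotation=[[0,0,0],[0,0,0],[0,0,0],[0,0,0],[0,0,0]], gripper=[1,1,1,1,1])

```text
time_s: 11.72
eef_pos: [511.2, 73.1, 67.9]
ee_rot: [0.004, 0.391, 0.92, 0.0]
force: [4.6, -6.8, 9.3]
grip_width: 0.39
grip_force: 65.4
```

```bash
python3 - <<'E'
from h import *
im=cv2.imread("pics/w6.png")[:,:,::-1]
c=cap("wrist"); s=ctrl.sense(); print(s["force"].round(1),s["wrist_torque"].round(2),pose()[0].round(1))
# re-project w6 with its own pose: same mount; build from TCP [506.6,74.2,127.1], yaw 2.339
m=vision.capture("wrist")["mount"]; yaw=2.339
T=np.eye(4);T[:3,:3]=np.array([[np.cos(yaw),np.sin(yaw),0],[np.sin(yaw),-np.cos(yaw),0],[0,0,-1]]).T;T[:3,3]=[506.6,74.2,127.1]
M=T@np.array(m);d=dict(K=c["K"],R=M[:3,:3].T,C=M[:3,3]);d["t"]=-d["R"]@d["C"]
col=im[:,330].astype(int).sum(1); print([(r,col[r]) for r in range(196,230,2)],[(r,col[r]) for r in range(404,422,2)])
for p in[(325,219),(323,289),(323,388),(323,413),(278,300),(366,300)]: print(p,car(ray(d,p,151.1),np.array([506.6,74.2])).round(1))
crosses(c,pose()[0][2]+24)
E
```

```text
[ 4.5 -7.2  9.6] [-1.01 -0.59  0.01] [511.1  73.2  67.9]
[(196, np.int64(365)), (198, np.int64(363)), (200, np.int64(305)), (202, np.int64(78)), (204, np.int64(88)), (206, np.int64(70)), (208, np.int64(74)), (210, np.int64(80)), (212, np.int64(72)), (214, np.int64(70)), (216, np.int64(76)), (218, np.int64(87)), (220, np.int64(102)), (222, np.int64(122)), (224, np.int64(120)), (226, np.int64(118)), (228, np.int64(121))] [(404, np.int64(141)), (406, np.int64(139)), (408, np.int64(139)), (410, np.int64(143)), (412, np.int64(134)), (414, np.int64(336)), (416, np.int64(602)), (418, np.int64(611)), (420, np.int64(610))]
(325, 219) [-47.9   0.4]
(323, 289) [-21.5  -0.2]
(323, 388) [22.4 -0.2]
(323, 413) [34.9 -0.2]
(278, 300) [-17.  -16.9]
(366, 300) [-17.   15.8]
blob [270. 157.] 4001 rect [453.9 100.8] [42.4 93.5] 11.4
   x [257.7 279.2] [254, 274, 9, 12, 77] [476.1  74.9  91.9]
blob [323. 298.] 18984 rect [502.4  82. ] [37.3 86.6] 43.7
   x [323.  303.8] [306, 291, 35, 27, 171] [500.1  84.2  91.9]
   x [281.2 380.9] [280, 371, 5, 23, 55] [511.9  47.7  91.9]
   x [364.9 381.4] [362, 372, 5, 23, 46] [536.4  70.9  91.9]
   x [323.1 386.5] [309, 377, 29, 20, 109] [526.   57.4  91.9]
```

The crosses turn out not to be centred: the front edge is at -47.9 and the rear at +34.9 about their midpoint, so the blank's centre lies 6.5 mm nearer its far end. The front end caught on the bar and tilted the blank. I take it back to the bench, set it down and regrasp it at its true centre.

```bash
python3 - <<'E'
from h import *
go(511,73,140,2.339);go(436,-60,140,2.339);go(436,-60,32,2.339)
E
```

```text
T [-0.0006  0.     -0.0721] rot [ 0.004  0.007 -0.   ] rows 1.2
T [-0.0442 -0.1463 -0.0723] rot [ 0.004  0.007 -0.   ] rows 2.7
T [-0.0434 -0.1467  0.0357] rot [ 0.004  0.007 -0.   ] rows 2.5
```

>>> play_rows(translation=[[0,0,-0.04],[0,0,-0.07],[-0.015,-0.05,-0.07],[-0.03,-0.1,-0.07],[-0.044,-0.146,-0.06],[-0.044,-0.146,-0.02],[-0.044,-0.146,0.02],[-0.044,-0.146,0.035],[-0.044,-0.146,0.035]], rotation=[[0,0,0],[0,0,0],[0,0,0],[0,0,0],[0,0,0],[0,0,0],[0,0,0],[0,0,0],[0,0,0]], gripper=[1,1,1,1,1,1,1,1,1])

```text
time_s: 12.95
eef_pos: [433.3, -58.2, 30.3]
ee_rot: [-0.001, 0.391, 0.92, -0.0]
force: [0.2, -0.1, -1.1]
grip_width: 0.388
grip_force: 64.0
```

>>> play_rows(translation=[[0,0,0.004],[0,0,0.004],[0,0,0.004],[0,0,0.004],[0,0,-0.05],[0,0,-0.11],[0,0,-0.16],[0,0,-0.16]], rotation=[[0,0,0],[0,0,0],[0,0,0],[0,0,0],[0,0,0],[0,0,0],[0,0,0],[0,0,0]], gripper=[1,0,-0.2,-0.2,-1,-1,-1,-1])

```text
time_s: 13.95
eef_pos: [435.3, -58.6, 194.1]
ee_rot: [0.004, 0.391, 0.921, -0.0]
force: [0.1, 0.5, 0.1]
grip_width: 1.0
grip_force: 0.0
```

```bash
python3 - <<'E'
from h import *
c=cap("wrist"); save(c,"w7"); p=pose()[0];print(p.round(1)); crosses(c,40)
E
```

```text
[434.2 -58.2 191.8]
blob [462. 134.] 5444 rect [493.1  79.7] [ 83.5 153.6] 43.9
   x [483.4  58.2] [481, 56, 8, 8, 26] [433.5 117.4  40. ]
   x [552.2  57.2] [549, 56, 7, 5, 19] [470.2 153.9  40. ]
   x [521.7 120.9] [519, 117, 6, 9, 44] [490.9 110.8  40. ]
   x [459.2 193.4] [458, 187, 3, 12, 20] [500.3  39.6  40. ]
   x [463.5 208.9] [462, 205, 4, 8, 19] [513.3  33.7  40. ]
   x [474.9 226.1] [470, 217, 10, 16, 49] [532.3  31.   40. ]
blob [322. 205.] 3654 rect [425.6 -49.3] [32.1 84. ] 43.1
   x [321.8 191.3] [316, 189, 13, 8, 28] [415.9 -39.4  40. ]
   x [319.9 240.1] [315, 236, 9, 7, 17] [444.5 -71.4  40. ]
blob [164. 295.] 4617 rect [ 385.1 -211.6] [68.1 78.5] 89.0
   x [150.1 299.3] [145, 295, 10, 9, 50] [ 371.4 -221.6   40. ]
   x [205.4 311. ] [203, 309, 6, 6, 28] [ 415.6 -195.8   40. ]
```

View pics/w7.png

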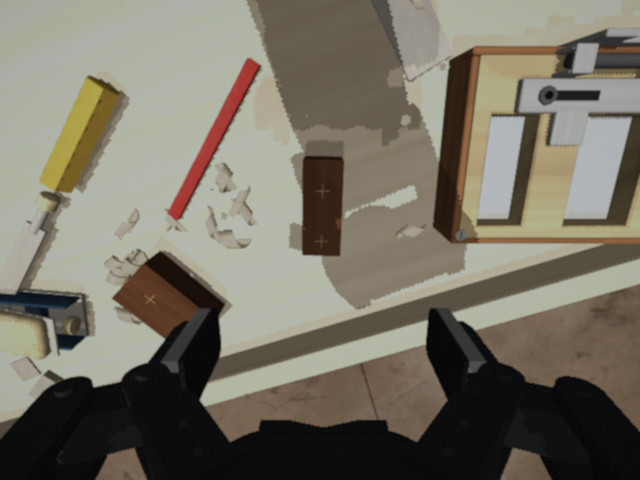

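A lies flat again, with crosses at (322,191) and (320,240). Its true centre is ≈(425.7,-50.3). I regrasp there.

```bash
python3 - <<'E'
from h import *
go(425.7,-50.3,80,2.322)
E
```

```text
T [ 0.0119 -0.0008  0.1117] rot [0.001 0.003 0.017] rows 1.8
```

>>> play_rows(translation=[[0.0119,-0.0008,0.04],[0.0119,-0.0008,0.09],[0.0119,-0.0008,0.1117],[0.0119,-0.0008,0.1117],[0.0119,-0.0008,0.1117]], rotation=[[0,0,0.017],[0,0,0.017],[0,0,0.017],[0,0,0.017],[0,0,0.017]], gripper=[-1,-1,-1,-1,-1])

```text
time_s: 14.62
eef_pos: [425.2, -50.1, 79.4]
ee_rot: [0.0, 0.399, 0.917, -0.0]
force: [0.3, 0.7, -0.2]
grip_width: 0.999
grip_force: 0.0
```

```bash
python3 - <<'E'
from h import *
print(pose()[0].round(1)); go(425.7,-50.3,15,2.322); c=cap("wrist"); crosses(c,40)
E
```

```text
[425.2 -50.1  79.4]
T [-0.0005  0.0003  0.0644] rot [ 0.  0. -0.] rows 1.0
blob [532. 165.] 16014 rect [472.2  59.3] [ 53.2 157.8] 37.3
   x [594.4  35. ] [592, 33, 8, 7, 26] [434.5 120.7  40. ]
   x [579.3  39.3] [577, 36, 6, 8, 34] [431. 115.  40.]
   x [538.2 273.5] [536, 262, 5, 24, 88] [511.5  32.3  40. ]
blob [324. 267.] 8675 rect [424.4 -48.5] [32.7 88.2] 42.7
   x [324.4 251.2] [314, 241, 22, 21, 83] [415.8 -39.2  40. ]
   x [323.9 323.2] [315, 315, 19, 18, 75] [445.8 -71.6  40. ]
blob [ 89. 364.] 3387 rect [ 361.7 -204.2] [84.5 33.4] 81.4
   x [ 82.8 375.5] [71, 368, 29, 18, 138] [ 362.7 -198.6   40. ]
```

>>> play_rows(translation=[[-0.001,0,0.03],[-0.001,0,0.055],[-0.001,0,0.0644],[-0.001,0,0.0644],[-0.001,0,0.0644],[-0.001,0,0.0644],[-0.001,0,0.0644],[-0.001,0,0.0644]], rotation=[[0,0,0],[0,0,0],[0,0,0],[0,0,0],[0,0,0],[0,0,0],[0,0,0],[0,0,0]], gripper=[-1,-1,-1,-1,1,1,1,1], force=60)

```text
time_s: 15.68
eef_pos: [426.1, -50.9, 15.3]
ee_rot: [0.001, 0.398, 0.917, -0.0]
force: [-0.3, 0.8, 6.7]
grip_width: 0.383
grip_force: 60.5
```

>>> play_rows(translation=[[0,0,-0.03],[0,0,-0.08],[0,0,-0.115],[0,0,-0.115]], rotation=[[0,0,0],[0,0,0],[0,0,0],[0,0,0]], gripper=[1,1,1,1])

```text
time_s: 16.18
eef_pos: [426.8, -51.2, 131.8]
ee_rot: [0.003, 0.398, 0.917, 0.0]
force: [-0.1, 0.3, -1.0]
grip_width: 0.387
grip_force: 59.8
```

```bash
python3 - <<'E'
from h import *
p=pose()[0];print(p.round(1),ctrl.sense()["grip_width"]); go(*wor(14.5,-87.7),130,2.339); c=cap("wrist"); crosses(c,p[2]+25)
E
```

```text
[426.8 -51.2 131.8] 0.3870865563607306
T [0.0362 0.145  0.0019] rot [ 0.002  0.005 -0.017] rows 2.4
blob [485. 163.] 7511 rect [423.5  31.1] [18.5 78.1] 48.7
   x [514.3  60.3] [513, 56, 4, 12, 35] [402.2  58.9 156.8]
   x [500.8 160.3] [494, 121, 14, 88, 144] [422.5  37.8 156.8]
   x [493.1 224.8] [491, 215, 5, 18, 55] [437.8  22.4 156.8]
blob [323. 318.] 17918 rect [423.7 -48.2] [33.9 90.1] 43.0
   x [323.  305.4] [307, 291, 33, 30, 147] [416.1 -40.  156.8]
   x [323.1 403. ] [309, 391, 29, 25, 146] [446.4 -72.4 156.8]
blob [134. 341.] 5946 rect [ 378.7 -102.2] [37.  38.6] 88.9
   x [118.2 353.1] [112, 348, 13, 11, 81] [ 372.1 -109.1  156.8]
   x [162.2 354.7] [159, 349, 9, 13, 66] [385.  -98.1 156.8]
```

>>> play_rows(translation=[[0.009,0.036,0],[0.018,0.072,0],[0.027,0.11,0],[0.036,0.145,0],[0.036,0.145,0],[0.036,0.145,0],[0.036,0.145,0]], rotation=[[0,0,0],[0,0,0],[0,0,-0.01],[0,0,-0.017],[0,0,-0.017],[0,0,-0.017],[0,0,-0.017]], gripper=[1,1,1,1,1,1,1])

```text
time_s: 17.1
eef_pos: [506.7, 73.8, 129.3]
ee_rot: [-0.0, 0.391, 0.92, -0.0]
force: [-0.1, -0.4, -0.8]
grip_width: 0.385
grip_force: 60.0
```

```bash
python3 - <<'E'
from h import *
p=pose()[0];print(p.round(1)); c=cap("wrist"); crosses(c,p[2]+25); go(*wor(14.5,-87.7),68,2.339); print(wor(14.5,-87.7))
E
```

```text
[506.7  73.8 129.3]
blob [324. 293.] 21117 rect [507.9 104.3] [ 83.1 123.5] 44.2
   x [454.5 120.7] [383, 114, 132, 26, 916] [480.9 160.  154.3]
   x [484.9 133.4] [476, 129, 18, 10, 129] [490.8 164.3 154.3]
   x [436.8 146.4] [410, 142, 56, 17, 284] [482.8 151.  154.3]
   x [413.9 193.5] [411, 191, 9, 8, 43] [488.9 135.8 154.3]
   x [445.5 195.5] [441, 192, 11, 8, 58] [497.1 142.6 154.3]
   x [278.1 217. ] [275, 205, 8, 30, 164] [461.6  98.1 154.3]
   x [304.1 213.1] [301, 211, 9, 5, 29] [467.1 105.3 154.3]
   x [346.9 212.5] [342, 210, 9, 5, 31] [477.4 115.6 154.3]
   x [396.7 225.5] [388, 220, 16, 12, 66] [493.  124.2 154.3]
   x [371.  231.3] [367, 229, 8, 8, 35] [488.1 116.7 154.3]
   x [370.9 290.7] [369, 286, 5, 9, 33] [504.4 101.1 154.3]
   x [323.  305.4] [307, 291, 33, 30, 148] [495.9  84.6 154.3]
   x [382.  303.1] [379, 300, 8, 6, 27] [511.  100.5 154.3]
   x [401.3 316.4] [396, 304, 11, 25, 113] [520.2 101.7 154.3]
   x [382.  341.1] [376, 332, 16, 18, 114] [522.8  89.4 154.3]
   x [368.1 392.1] [364, 380, 12, 28, 169] [536.   69.3 154.3]
   x [323.1 402.9] [309, 391, 30, 25, 151] [526.6  52.9 154.3]
blob [ 17. 389.] 2402 rect [438.2 -29.8] [19.7 44.6] 28.6
T [-0.0006  0.0012  0.0615] rot [-0.    -0.    -0.001] rows 1.0
[508.07584755  74.25590944]
```

>>> play_rows(translation=[[-0.0006,0.0012,0.02],[-0.0006,0.0012,0.04],[-0.0006,0.0012,0.055],[-0.0006,0.0012,0.06],[-0.0006,0.0012,0.063],[-0.0006,0.0012,0.063]], rotation=[[0,0,0],[0,0,0],[0,0,0],[0,0,0],[0,0,0],[0,0,0]], gripper=[1,1,1,1,1,1])

```text
time_s: 17.9
eef_pos: [508.6, 74.8, 67.0]
ee_rot: [0.0, 0.391, 0.921, 0.0]
force: [-1.0, -0.5, -0.8]
grip_width: 0.387
grip_force: 60.0
```

>>> play_rows(translation=[[0,0,0.004],[0,0,0.008],[0,0,0.01],[0,0,0.01]], rotation=[[0,0,0],[0,0,0],[0,0,0],[0,0,0]], gripper=[1,1,1,1])

```text
time_s: 18.4
eef_pos: [508.4, 74.9, 56.5]
ee_rot: [-0.0, 0.391, 0.921, -0.0]
force: [0.2, 0.3, -0.8]
grip_width: 0.387
grip_force: 60.0
```

>>> play_rows(translation=[[0,0,0],[0,0,0],[0,0,-0.02],[0,0,-0.06],[0,0,-0.06],[0,0,-0.06],[0,0,-0.06]], rotation=[[0,0,0],[0,0,0],[0,0,0],[0,0,0],[0,0,0],[0,0,0],[0,0,0]], gripper=[-0.1,-0.1,-0.1,0.2,1,1,1])

```text
time_s: 19.27
eef_pos: [507.9, 74.9, 115.7]
ee_rot: [-0.001, 0.391, 0.92, -0.0]
force: [-0.5, -0.4, 1.0]
grip_width: 0.001
grip_force: 0.0
```

```bash
python3 - <<'E'
from h import *
s=ctrl.sense();p=pose()[0];print(p.round(1),s["grip_width"]); c=cap("wrist"); crosses(c,74); go(*wor(14.5,-87.7),76,2.339)
E
```

```text
[507.9  74.9 115.7] 0.0007232503569517939
blob [341. 150.] 3694 rect [469.5 130.4] [172.5  84.8] 81.9
   x [451.4 118. ] [385, 113, 140, 12, 840] [495.6 178.3  74. ]
   x [492.9 132.6] [484, 129, 20, 10, 110] [515.7 188.2  74. ]
   x [435.8 149.4] [413, 143, 59, 22, 326] [501.5 163.2  74. ]
   x [278.4 194.8] [277, 189, 3, 13, 25] [459.8  90.8  74. ]
   x [359.4 223.8] [357, 219, 7, 12, 55] [501.5 109.4  74. ]
   x [323.8 249. ] [314, 239, 21, 20, 70] [497.7  85.8  74. ]
blob [324. 246.] 6172 rect [498.9  84.5] [33.2 64.4] 43.7
   x [323.8 249. ] [314, 239, 21, 20, 70] [497.7  85.8  74. ]
T [-0.0006 -0.0003  0.0398] rot [-0.001 -0.001 -0.   ] rows 0.6
```

>>> play_rows(translation=[[-0.0006,0,0.02],[-0.0006,0,0.036],[-0.0006,0,0.042],[-0.0006,0,0.046],[-0.0006,0,0.05],[-0.0006,0,0.054],[-0.0006,0,0.058],[-0.0006,0,0.061],[-0.0006,0,0.063],[-0.0006,0,0.063]], rotation=[[0,0,0],[0,0,0],[0,0,0],[0,0,0],[0,0,0],[0,0,0],[0,0,0],[0,0,0],[0,0,0],[0,0,0]], gripper=[1,1,1,1,1,1,1,1,1,1])

```text
time_s: 20.58
eef_pos: [508.8, 74.5, 54.2]
ee_rot: [-0.0, 0.391, 0.921, -0.0]
force: [-2.5, 0.8, 4.3]
grip_width: 0.002
grip_force: 2.4
```

>>> play_rows(translation=[[0,0,0.002],[0,0,0.003],[0,0,0.003]], rotation=[[0,0,0],[0,0,0],[0,0,0]], gripper=[1,1,1])

```text
time_s: 20.95
eef_pos: [509.3, 74.6, 53.8]
ee_rot: [0.001, 0.39, 0.921, 0.0]
force: [-13.9, 1.0, 34.3]
grip_width: -0.004
grip_force: 16.7
```

The ejector hit its stop at 54 mm with 34 N, so A is flush. I go to blank B (wide).

>>> play_rows(translation=[[0,0,-0.03],[0,0,-0.08],[0,0,-0.12],[0,0,-0.12]], rotation=[[0,0,0],[0,0,0],[0,0,0],[0,0,0]], gripper=[1,0,-1,-1])

```text
time_s: 21.45
eef_pos: [510.3, 74.4, 173.6]
ee_rot: [0.003, 0.391, 0.921, 0.001]
force: [-0.0, -0.6, -0.0]
grip_width: 0.639
grip_force: 0.0
```

```bash
python3 - <<'E'
from h import *
p=pose()[0];print(p.round(1)); go(387,-222,170,3.12); c=cap("wrist"); crosses(c,54)
E
```

```text
[510.3  74.4 173.6]
T [-0.1275 -0.2946  0.003 ] rot [ 0.002  0.006 -0.781] rows 5.1
blob [334. 140.] 2232 rect [469.6 133. ] [182.2  88.7] 80.6
   x [417.9 117.1] [375, 113, 96, 8, 469] [498.9 182.   54. ]
   x [448.2 128.5] [444, 126, 12, 8, 52] [520.  191.8  54. ]
   x [413.6 139.5] [397, 137, 39, 8, 144] [508. 170.  54.]
   x [407.3 152.6] [404, 149, 7, 9, 23] [511.6 160.8  54. ]
   x [319.8 173.1] [299, 168, 40, 9, 143] [476.5 106.6  54. ]
   x [348.8 179.8] [347, 173, 6, 20, 48] [495.2 117.9  54. ]
   x [280.6 188. ] [278, 185, 7, 8, 43] [463.2  78.7  54. ]
   x [321.2 212.7] [314, 206, 16, 15, 47] [497.7  86.1  54. ]
blob [321. 229.] 4635 rect [508.2  75.1] [34.1 83.8] 44.0
   x [321.2 212.7] [314, 206, 16, 15, 47] [497.7  86.1  54. ]
   x [320.7 266.5] [317, 261, 7, 11, 21] [527.7  54.4  54. ]
blob [ 28. 354.] 4754 rect [ 396.4 -185.9] [81.3 70.5] 89.0
   x [ 27.  382.5] [21, 379, 12, 8, 54] [ 417.1 -204.9   54. ]
```

>>> play_rows(translation=[[-0.02,-0.05,0],[-0.04,-0.1,0],[-0.06,-0.15,0],[-0.085,-0.2,0],[-0.105,-0.25,0],[-0.1275,-0.2946,0],[-0.1275,-0.2946,0.003],[-0.1275,-0.2946,0.003]], rotation=[[0,0,-0.13],[0,0,-0.26],[0,0,-0.39],[0,0,-0.52],[0,0,-0.65],[0,0,-0.781],[0,0,-0.781],[0,0,-0.781]], gripper=[-1,-1,-1,-1,-1,-1,-1,-1])

```text
time_s: 22.5
eef_pos: [385.2, -221.1, 166.6]
ee_rot: [-0.001, 0.012, 1.0, 0.001]
force: [-0.3, -0.2, 1.0]
grip_width: 1.002
grip_force: 0.0
```

```bash
cat >> h.py <<'E'
def face(c,z,near,thr=8,lo=800):
    """top face centre: split top from side faces by brightness with kmeans"""
    pass
E
python3 - <<'E'
from h import *
p=pose()[0];print(p.round(1),ctrl.sense()["joints"].round(2)); c=cap("wrist"); save(c,"w8"); crosses(c,40)
im=c["im"].astype(int).sum(2)
v=proj(c,(387,-222,40)).round().astype(int);print(v)
u=v[0]
print("col",[(r,int(im[r,u-8:u+9].mean())) for r in range(v[1]-75,v[1]+76,3)])
E
```

```text
[ 385.2 -221.1  166.6] [-0.79  0.2   1.82  0.    1.12 -2.33]
blob [508. 136.] 2433 rect [317.1 -96.6] [ 10.6 141. ] 11.6
blob [323. 230.] 6371 rect [ 384.6 -221.3] [48.5 85.1] 88.7
   x [322.5 215.8] [315, 209, 16, 15, 60] [ 371.2 -221.2   40. ]
   x [323.  267.9] [317, 263, 13, 7, 20] [ 414.7 -221.9   40. ]
blob [605. 341.] 4483 rect [488.5  31.2] [60.6 84.9] 44.3
[322 235]
col [(160, 430), (163, 449), (166, 464), (169, 459), (172, 443), (175, 384), (178, 153), (181, 74), (184, 169), (187, 167), (190, 165), (193, 165), (196, 162), (199, 162), (202, 163), (205, 165), (208, 184), (211, 207), (214, 227), (217, 252), (220, 204), (223, 186), (226, 157), (229, 142), (232, 116), (235, 104), (238, 102), (241, 102), (244, 102), (247, 103), (250, 102), (253, 103), (256, 103), (259, 103), (262, 111), (265, 113), (268, 151), (271, 112), (274, 113), (277, 105), (280, 105), (283, 186), (286, 363), (289, 361), (292, 361), (295, 361), (298, 359), (301, 358), (304, 356), (307, 330), (310, 288)]
```

```bash
python3 - <<'E'
from h import *
go(386.3,-221.5,15,3.124)
E
```

```text
T [-0.001  -0.0008  0.1519] rot [ 0.001 -0.001 -0.004] rows 2.4
```

>>> play_rows(translation=[[-0.001,-0.0008,0.05],[-0.001,-0.0008,0.09],[-0.001,-0.0008,0.12],[-0.001,-0.0008,0.12],[-0.001,-0.0008,0.12]], rotation=[[0,0,0],[0,0,0],[0,0,0],[0,0,0],[0,0,0]], gripper=[-1,-1,-1,-1,-1])

```text
time_s: 23.18
eef_pos: [387.2, -222.6, 48.7]
ee_rot: [0.001, 0.01, 1.0, -0.001]
force: [-0.1, -0.5, 0.1]
grip_width: 0.998
grip_force: 0.0
```

```bash
python3 - <<'E'
from h import *
print(pose()[0].round(1));go(386.3,-221.5,15,3.124)
E
```

```text
[ 387.2 -222.6   48.7]
T [0.001  0.0011 0.0337] rot [-0.001  0.001 -0.003] rows 0.5
```

>>> play_rows(translation=[[0.001,0.001,0.02],[0.001,0.001,0.033],[0.001,0.001,0.033],[0.001,0.001,0.033],[0.001,0.001,0.033],[0.001,0.001,0.033],[0.001,0.001,0.033]], rotation=[[0,0,0],[0,0,0],[0,0,0],[0,0,0],[0,0,0],[0,0,0],[0,0,0]], gripper=[-1,-1,-1,1,1,1,1], force=60)

```text
time_s: 24.05
eef_pos: [385.9, -222.1, 15.5]
ee_rot: [0.001, 0.011, 1.0, -0.001]
force: [-1.0, 1.5, 6.0]
grip_width: 0.572
grip_force: 62.9
```

>>> play_rows(translation=[[0,0,-0.03],[0,0,-0.08],[0,0,-0.13],[0,0,-0.15],[0,0,-0.15]], rotation=[[0,0,0],[0,0,0],[0,0,0],[0,0,0],[0,0,0]], gripper=[1,1,1,1,1])

```text
time_s: 24.68
eef_pos: [385.9, -222.1, 165.8]
ee_rot: [0.001, 0.011, 1.0, -0.001]
force: [-0.8, -0.1, -2.4]
grip_width: 0.574
grip_force: 62.9
```

```bash
python3 - <<'E'
from h import *
p=pose()[0];print(p.round(1),ctrl.sense()["grip_width"]);c=cap("wrist");crosses(c,p[2]+25)
print(wor(14.5,-8.7));go(*wor(14.5,-8.7),165,2.339)
E
```

```text
[ 385.9 -222.1  165.8] 0.5744908602117136
blob [516. 133.] 2325 rect [ 311.  -161.4] [ 4.6 52.2] 11.5
blob [323. 318.] 26190 rect [ 381.7 -222.4] [49.7 89.4] 88.8
   x [320.4 244. ] [313, 241, 15, 10, 90] [ 346.3 -222.6  190.8]
   x [323.  307.5] [307, 293, 33, 30, 144] [ 371.1 -222.2  190.8]
   x [384.7 307.8] [383, 305, 5, 6, 22] [ 371.7 -199.3  190.8]
   x [323.  404.5] [309, 393, 29, 24, 122] [ 415.4 -223.1  190.8]
blob [607. 346.] 4468 rect [ 404.2 -113.1] [71.1 30.6] 14.0
   x [599.8 382.7] [594, 379, 13, 9, 50] [ 406.9 -112.2  190.8]
[564.91184296 129.12547866]
T [-0.1718  0.3545 -0.0006] rot [-0.     0.     0.781] rows 6.3
```

>>> play_rows(translation=[[-0.02,0.045,0],[-0.045,0.09,0],[-0.07,0.14,0],[-0.095,0.19,0],[-0.12,0.245,0],[-0.145,0.3,0],[-0.172,0.3545,0],[-0.172,0.3545,0],[-0.172,0.3545,0],[-0.172,0.3545,0]], rotation=[[0,0,0.11],[0,0,0.22],[0,0,0.33],[0,0,0.44],[0,0,0.55],[0,0,0.67],[0,0,0.781],[0,0,0.781],[0,0,0.781],[0,0,0.781]], gripper=[1,1,1,1,1,1,1,1,1,1])

```text
time_s: 25.98
eef_pos: [564.8, 127.9, 164.2]
ee_rot: [-0.001, 0.391, 0.92, -0.0]
force: [0.3, 0.1, -0.7]
grip_width: 0.572
grip_force: 63.1
```

```bash
python3 - <<'E'
from h import *
p=pose()[0];print(p.round(1),ctrl.sense()["grip_width"]);c=cap("wrist")
import io,contextlib
f=io.StringIO()
with contextlib.redirect_stdout(f): crosses(c,p[2]+25)
for l in f.getvalue().splitlines():
    if "x [323" in l or "x [322" in l: print(l)
go(*wor(13.7,-8.7),100,2.339)
E
```

```text
[564.8 127.9 164.2] 0.5723299228872711
   x [323.  307.5] [307, 293, 33, 30, 146] [554.7 138.1 189.2]
   x [323.  404.5] [309, 393, 29, 24, 122] [585.3 106.4 189.2]
T [0.0017 0.0009 0.0645] rot [-0.    -0.    -0.001] rows 1.0
```

>>> play_rows(translation=[[0.0017,0.001,0.03],[0.0017,0.001,0.06],[0.0017,0.001,0.08],[0.0017,0.001,0.08],[0.0017,0.001,0.08]], rotation=[[0,0,0],[0,0,0],[0,0,0],[0,0,0],[0,0,0]], gripper=[1,1,1,1,1])

```text
time_s: 26.65
eef_pos: [565.3, 130.5, 85.8]
ee_rot: [0.001, 0.391, 0.92, 0.0]
force: [-0.1, 0.7, -1.7]
grip_width: 0.57
grip_force: 63.1
```

```bash
python3 - <<'E'
from h import *
p=pose()[0];s=ctrl.sense();print(p.round(1),s["grip_width"],s["force"]);c=cap("wrist")
f=240/np.tan(1)
import io,contextlib
f=io.StringIO()
with contextlib.redirect_stdout(f): crosses(c,p[2]+25)
for l in f.getvalue().splitlines():
    if "x [323" in l or "x [322" in l: print(l)
go(*wor(13.7,-8.7),68,2.339)
E
```

```text
[565.3 130.5  85.8] 0.5703077436920132 [-0.13402956  0.67655608 -1.65620223]
   x [323.  307.5] [307, 293, 33, 30, 146] [555.1 140.7 110.8]
   x [323.  404.4] [309, 393, 29, 24, 123] [585.7 109.  110.8]
T [ 0.0001 -0.0013  0.0179] rot [ 0.001  0.001 -0.001] rows 0.3
```

>>> play_rows(translation=[[0,-0.0007,0.01],[0,-0.0007,0.016],[0,-0.0007,0.019],[0,-0.0007,0.019]], rotation=[[0,0,0],[0,0,0],[0,0,0],[0,0,0]], gripper=[1,1,1,1])

```text
time_s: 27.2
eef_pos: [564.2, 130.4, 65.5]
ee_rot: [-0.0, 0.391, 0.921, -0.0]
force: [-0.1, -0.5, -0.9]
grip_width: 0.573
grip_force: 63.1
```

>>> play_rows(translation=[[0,0,0.004],[0,0,0.006],[0,0,0.006]], rotation=[[0,0,0],[0,0,0],[0,0,0]], gripper=[1,1,1])

```text
time_s: 27.58
eef_pos: [564.2, 130.4, 59.5]
ee_rot: [-0.0, 0.391, 0.921, -0.0]
force: [-0.3, 0.2, -1.0]
grip_width: 0.571
grip_force: 63.1
```

>>> play_rows(translation=[[0,0,0.003],[0,0,0.003],[0,0,0.003],[0,0,0.003],[0,0,-0.02],[0,0,-0.055],[0,0,-0.055],[0,0,-0.055],[0,0,-0.055],[0,0,-0.055]], rotation=[[0,0,0],[0,0,0],[0,0,0],[0,0,0],[0,0,0],[0,0,0],[0,0,0],[0,0,0],[0,0,0],[0,0,0]], gripper=[1,-0.45,-0.45,-0.45,-0.45,-0.45,1,1,1,1])

```text
time_s: 28.82
eef_pos: [564.0, 130.4, 114.0]
ee_rot: [-0.001, 0.391, 0.921, -0.0]
force: [-0.8, 0.8, -0.4]
grip_width: 0.001
grip_force: 0.0
```

```bash
python3 - <<'E'
from h import *
p=pose()[0];s=ctrl.sense();print(p.round(1),s["grip_width"]);c=cap("wrist")
import io,contextlib
f=io.StringIO()
with contextlib.redirect_stdout(f): crosses(c,74)
for l in f.getvalue().splitlines():
    if "x [32" in l or "x [31" in l: print(l, car(eval(l.split("] [")[-1].rstrip("]").join(["["," ]"]).replace("  "," ").replace(" ",",").replace(",,",",").replace("[,","[").replace(",]","]"))).round(1))
go(*wor(14.5,-8.7),74,2.339)
E
```

```text
[564.  130.4 114. ] 0.0009094553748002997
   x [323.  249.5] [313, 240, 21, 20, 62] [553.2 141.2  74. ] [-2.3 -8.7]
T [-0.0015 -0.0002  0.0402] rot [-0.001 -0.001 -0.   ] rows 0.6
```

>>> play_rows(translation=[[-0.0015,0,0.02],[-0.0015,0,0.034],[-0.0015,0,0.04],[-0.0015,0,0.044],[-0.0015,0,0.048],[-0.0015,0,0.052],[-0.0015,0,0.056],[-0.0015,0,0.06],[-0.0015,0,0.062],[-0.0015,0,0.063]], rotation=[[0,0,0],[0,0,0],[0,0,0],[0,0,0],[0,0,0],[0,0,0],[0,0,0],[0,0,0],[0,0,0],[0,0,0]], gripper=[1,1,1,1,1,1,1,1,1,1])

```text
time_s: 30.12
eef_pos: [565.6, 129.4, 53.9]
ee_rot: [0.001, 0.391, 0.921, 0.0]
force: [-9.5, -0.1, 22.3]
grip_width: 0.001
grip_force: 11.2
```

>>> play_rows(translation=[[0,0,-0.04],[0,0,-0.09],[0,0,-0.14],[0,0,-0.165],[0,0,-0.165]], rotation=[[0,0,0],[0,0,0],[0,0,0],[0,0,0],[0,0,0]], gripper=[1,0,-1,-1,-1])

```text
time_s: 30.75
eef_pos: [566.0, 129.4, 218.7]
ee_rot: [0.002, 0.391, 0.921, 0.001]
force: [0.5, -0.2, 0.5]
grip_width: 0.846
grip_force: 0.0
```

```bash
python3 - <<'E'
from h import *
p=pose()[0];s=ctrl.sense();print(p.round(1),s["joints"].round(2))
c=cap("scene"); print("bottle",ray(c,(168,302),0).round(),"tape",ray(c,(195,350),0).round())
print([ray(c,(235+u/4,225+v/4),40).round(1).tolist() for u,v in[(103,372),(160,357),(218,447),(155,465)]])
c=cap("wrist"); crosses(c,54)
go(420,335,215,2.339)
E
```

```text
[566.  129.4 218.7] [ 0.02  0.44  1.35 -0.    1.35 -0.75]
bottle [681. 441.   0.] tape [491. 490.   0.]
[[433.9, 367.1, 40.0], [422.8, 339.3, 40.0], [346.9, 367.1, 40.0], [358.3, 396.2, 40.0]]
blob [234. 219.] 3579 rect [508.5  75.1] [34.7 83.7] 44.0
   x [232.4 203.5] [226, 197, 14, 14, 63] [497.4  86.   54. ]
   x [235.9 251.5] [230, 246, 13, 12, 47] [528.  54.  54.]
blob [323. 218.] 5130 rect [565.1 129.2] [50.  82.9] 44.0
   x [322.7 203. ] [318, 198, 10, 11, 22] [553.7 141.1  54. ]
   x [340.  222.4] [333, 215, 13, 14, 84] [576.9 139.2  54. ]
   x [322.7 250.8] [322, 247, 3, 10, 17] [584.3 109.4  54. ]
T [0.2486 0.0387 0.0009] rot [-0.001 -0.001 -0.   ] rows 4.0
```

```bash
python3 - <<'E'
from h import *
go(390,367,180,2.79)
E
```

```text
T [0.2925 0.0394 0.0359] rot [-0.001 -0.001 -0.451] rows 4.8
```

>>> play_rows(translation=[[0.05,0.007,0],[0.1,0.014,0],[0.15,0.02,0],[0.2,0.027,0.01],[0.25,0.034,0.02],[0.2925,0.0394,0.036],[0.2925,0.0394,0.036],[0.2925,0.0394,0.036],[0.2925,0.0394,0.036]], rotation=[[0,0,-0.08],[0,0,-0.16],[0,0,-0.24],[0,0,-0.32],[0,0,-0.4],[0,0,-0.451],[0,0,-0.451],[0,0,-0.451],[0,0,-0.451]], gripper=[-1,-1,-1,-1,-1,-1,-1,-1,-1])

```text
time_s: 31.98
eef_pos: [391.1, 366.4, 180.6]
ee_rot: [0.0, 0.176, 0.984, -0.0]
force: [-0.5, 0.8, -0.4]
grip_width: 0.994
grip_force: 0.0
```

```bash
python3 - <<'E'
from h import *
p=pose()[0];s=ctrl.sense();print(p.round(1),s["joints"].round(2))
c=cap("wrist"); save(c,"w9"); crosses(c,40)
E
```

```text
[391.1 366.4 180.6] [ 0.53  0.38  1.54 -0.    1.22 -0.68]
blob [436.  61.] 2868 rect [300.4 481.6] [79.1 25.9] 72.9
   x [381.   67.9] [378, 62, 9, 10, 54] [292.8 447.2  40. ]
blob [323. 227.] 3916 rect [392.7 365.6] [32.5 85.8] 69.8
   x [322.7 213.6] [316, 212, 14, 4, 30] [379.4 370.2  40. ]
   x [322.9 264.2] [322, 259, 3, 11, 17] [420.9 355.1  40. ]
blob [109. 356.] 2712 rect [442.7 128.1] [50.9 96. ] 19.7
   x [ 89.3 374.2] [67, 367, 54, 13, 302] [449.  108.6  40. ]
blob [265. 407.] 2281 rect [545.8 241.6] [118.6  50.5] 43.3
   x [248.3 425.5] [238, 422, 21, 8, 34] [557.2 225.3  40. ]
```

View pics/w9.png

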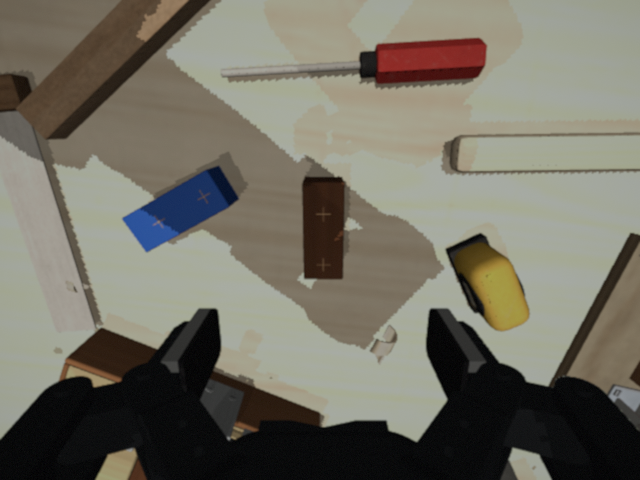

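C lies at (323,228), with crosses at (323,214) and (323,265) and free space around it. The true centre is ≈(394,365), axis -0.35.

```bash
python3 - <<'E'
from h import *
go(394,365,60,2.79)
E
```

```text
T [-0.0032 -0.0003  0.1207] rot [ 0.     0.    -0.002] rows 1.9
```

>>> play_rows(translation=[[-0.0032,-0.0003,0.05],[-0.0032,-0.0003,0.09],[-0.0032,-0.0003,0.12],[-0.0032,-0.0003,0.12],[-0.0032,-0.0003,0.12]], rotation=[[0,0,0],[0,0,0],[0,0,0],[0,0,0],[0,0,0]], gripper=[-1,-1,-1,-1,-1])

```text
time_s: 32.65
eef_pos: [394.2, 365.9, 62.1]
ee_rot: [0.001, 0.175, 0.985, 0.001]
force: [-0.7, 0.6, 0.3]
grip_width: 1.003
grip_force: 0.0
```

```bash
python3 - <<'E'
from h import *
print(pose()[0].round(1)); c=cap("wrist"); crosses(c,40); go(394,365,15,2.79)
E
```

```text
[394.2 365.9  62.1]
blob [497.  28.] 4479 rect [309.3 474.6] [76.8 16.1] 66.9
   x [419.8  18.3] [416, 13, 11, 9, 58] [294.5 444.1  40. ]
blob [322. 277.] 10414 rect [391.5 365.8] [33.  88.6] 69.8
   x [319.4 261.5] [310, 251, 14, 22, 67] [379.4 369.1  40. ]
   x [321.5 339.2] [311, 330, 22, 19, 78] [421.3 354.7  40. ]
T [-0.     -0.0011  0.0473] rot [ 0.002  0.002 -0.001] rows 0.8
```

>>> play_rows(translation=[[0,-0.0014,0.025],[0,-0.0014,0.047],[0,-0.0014,0.047],[0,-0.0014,0.047],[0,-0.0014,0.047],[0,-0.0014,0.047],[0,-0.0014,0.047],[0,-0.0014,0.047]], rotation=[[0,0,0],[0,0,0],[0,0,0],[0,0,0],[0,0,0],[0,0,0],[0,0,0],[0,0,0]], gripper=[-1,-1,-1,1,1,1,1,1], force=60)

```text
time_s: 33.7
eef_pos: [393.3, 364.7, 14.6]
ee_rot: [0.001, 0.175, 0.985, 0.001]
force: [-0.6, -0.2, 6.6]
grip_width: 0.384
grip_force: 60.9
```

>>> play_rows(translation=[[0,0,-0.03],[0,0,-0.08],[0,0,-0.13],[0,0,-0.18],[0,0,-0.18],[0,0,-0.18]], rotation=[[0,0,0],[0,0,0],[0,0,0],[0,0,0],[0,0,0],[0,0,0]], gripper=[1,1,1,1,1,1])

```text
time_s: 34.45
eef_pos: [392.4, 364.1, 192.7]
ee_rot: [-0.001, 0.175, 0.985, -0.001]
force: [0.3, -0.1, -0.1]
grip_width: 0.387
grip_force: 59.9
```

```bash
cat >> h.py <<'E'
def held(z):
    import io,contextlib
    p=pose()[0];s=ctrl.sense();c=cap("wrist");f=io.StringIO()
    with contextlib.redirect_stdout(f): crosses(c,z if z else p[2]+25)
    print(p.round(1),round(s["grip_width"],3),s["force"].round(1))
    for l in f.getvalue().splitlines():
        if "x [32" in l or "x [31" in l: print(l)
E
python3 - <<'E'
from h import *
held(None); print(wor(14.5,70.3)); go(*wor(14.5,70.3),195,2.339)
E
```

```text
[392.4 364.1 192.7] 0.387 [ 0.3 -0.1 -0.1]
   x [328.6 266.1] [324, 263, 14, 6, 44] [363.9 376.3 217.7]
   x [323.  309.1] [307, 294, 33, 30, 136] [379.3 368.5 217.7]
   x [323.1 406.3] [309, 394, 30, 25, 126] [420.9 353.3 217.7]
[621.74783836 183.99504788]
T [-0.2775 -0.0899 -0.003 ] rot [-0.002 -0.001  0.451] rows 4.7
```

>>> play_rows(translation=[[-0.045,-0.015,0],[-0.09,-0.03,0],[-0.14,-0.045,0],[-0.19,-0.06,0],[-0.235,-0.075,0],[-0.276,-0.09,0],[-0.276,-0.09,0],[-0.276,-0.09,0],[-0.276,-0.09,0]], rotation=[[0,0,0.08],[0,0,0.16],[0,0,0.24],[0,0,0.32],[0,0,0.4],[0,0,0.451],[0,0,0.451],[0,0,0.451],[0,0,0.451]], gripper=[1,1,1,1,1,1,1,1,1])

```text
time_s: 35.62
eef_pos: [620.1, 185.7, 193.4]
ee_rot: [-0.0, 0.39, 0.921, -0.0]
force: [0.6, 0.3, 0.1]
grip_width: 0.39
grip_force: 59.9
```

```bash
python3 - <<'E'
from h import *
held(None); go(*wor(12.7,70.3),85,2.339)
E
```

```text
[620.1 185.7 193.4] 0.39 [0.6 0.3 0.1]
   x [318.4 242.7] [316, 241, 6, 5, 20] [591.3 212.9 218.4]
   x [322.9 308.1] [307, 288, 33, 36, 183] [610.1 195.7 218.4]
   x [323.3 406. ] [309, 394, 30, 25, 152] [641.3 163.8 218.4]
T [-5.000e-04 -1.000e-04  1.087e-01] rot [-0.    -0.     0.001] rows 1.7
```

>>> play_rows(translation=[[-0.0005,0,0.04],[-0.0005,0,0.08],[-0.0005,0,0.108],[-0.0005,0,0.108],[-0.0005,0,0.108]], rotation=[[0,0,0],[0,0,0],[0,0,0],[0,0,0],[0,0,0]], gripper=[1,1,1,1,1])

```text
time_s: 36.3
eef_pos: [621.8, 184.8, 87.4]
ee_rot: [0.001, 0.39, 0.921, 0.001]
force: [0.4, -0.2, -0.8]
grip_width: 0.385
grip_force: 59.9
```

```bash
python3 - <<'E'
from h import *
held(None); go(*wor(12.7,70.3),66,2.339)
E
```

```text
[621.8 184.8  87.4] 0.385 [ 0.4 -0.2 -0.8]
   x [323.  308.7] [307, 294, 33, 30, 174] [611.9 194.7 112.4]
   x [323.3 406. ] [309, 394, 30, 25, 152] [642.9 162.9 112.4]
T [ 0.0014 -0.0007  0.0216] rot [0.002 0.002 0.   ] rows 0.3
```

>>> play_rows(translation=[[0.001,-0.0005,0.01],[0.001,-0.0005,0.016],[0.001,-0.0005,0.021],[0.001,-0.0005,0.021]], rotation=[[0,0,0],[0,0,0],[0,0,0],[0,0,0]], gripper=[1,1,1,1])

```text
time_s: 36.85
eef_pos: [620.0, 184.8, 64.2]
ee_rot: [-0.0, 0.391, 0.921, -0.0]
force: [0.1, 0.5, 0.1]
grip_width: 0.384
grip_force: 59.9
```

>>> play_rows(translation=[[0,0,0.004],[0,0,0.007],[0,0,0.007]], rotation=[[0,0,0],[0,0,0],[0,0,0]], gripper=[1,1,1])

```text
time_s: 37.22
eef_pos: [620.1, 184.8, 57.4]
ee_rot: [-0.0, 0.391, 0.921, -0.0]
force: [0.3, 0.1, 0.1]
grip_width: 0.388
grip_force: 59.9
```

Inserted freely. I release, rise, close and check.

>>> play_rows(translation=[[0,0,0.001],[0,0,0.001],[0,0,0.001],[0,0,-0.02],[0,0,-0.057],[0,0,-0.057],[0,0,-0.057],[0,0,-0.057],[0,0,-0.057]], rotation=[[0,0,0],[0,0,0],[0,0,0],[0,0,0],[0,0,0],[0,0,0],[0,0,0],[0,0,0],[0,0,0]], gripper=[-0.1,-0.1,-0.1,-0.1,0.2,1,1,1,1])

```text
time_s: 38.35
eef_pos: [619.9, 184.7, 113.9]
ee_rot: [-0.001, 0.391, 0.921, -0.0]
force: [-0.3, -0.9, 0.4]
grip_width: -0.001
grip_force: 0.0
```

```bash
python3 - <<'E'
from h import *
held(74); go(*wor(14.5,70.3),74,2.339)
E
```

```text
[619.9 184.7 113.9] -0.001 [-0.3 -0.9  0.4]
   x [323.2 250.5] [313, 241, 21, 20, 78] [609.7 195.3  74. ]
T [-0.0018  0.0008  0.0401] rot [-0.001 -0.001 -0.   ] rows 0.6
```

>>> play_rows(translation=[[-0.0015,0,0.02],[-0.0015,0,0.034],[-0.0015,0,0.04],[-0.0015,0,0.044],[-0.0015,0,0.048],[-0.0015,0,0.052],[-0.0015,0,0.056],[-0.0015,0,0.06],[-0.0015,0,0.062],[-0.0015,0,0.063]], rotation=[[0,0,0],[0,0,0],[0,0,0],[0,0,0],[0,0,0],[0,0,0],[0,0,0],[0,0,0],[0,0,0],[0,0,0]], gripper=[1,1,1,1,1,1,1,1,1,1])

```text
time_s: 39.65
eef_pos: [621.6, 184.0, 54.0]
ee_rot: [0.001, 0.391, 0.921, 0.0]
force: [-8.4, -1.3, 18.8]
grip_width: -0.003
grip_force: 8.9
```

>>> play_rows(translation=[[0,0,-0.04],[0,0,-0.09],[0,0,-0.14],[0,0,-0.17],[0,0,-0.17],[0,0,-0.17]], rotation=[[0,0,0],[0,0,0],[0,0,0],[0,0,0],[0,0,0],[0,0,0]], gripper=[1,0.4,0,0,0,0])

```text
time_s: 40.4
eef_pos: [620.9, 183.7, 220.6]
ee_rot: [-0.001, 0.391, 0.921, -0.0]
force: [-0.2, -0.4, -0.6]
grip_width: 0.5
grip_force: 0.0
```

```bash
python3 - <<'E'
from h import *
p=pose()[0];print(p.round(1)); c=cap("wrist"); 
im=c["im"]; hsv=cv2.cvtColor(im,cv2.COLOR_RGB2HSV)
crosses(c,54)
g=im.max(2)
q=proj(c,(522,206.5,127.5)); print("knob exp",q)
u,v=q.round().astype(int); m=(g[v-40:v+40,u-40:u+40]<45).astype(np.uint8)
n,l,st,ce=cv2.connectedComponentsWithStats(m)
for i in range(1,n):
    if st[i][4]>200: print(st[i],ce[i]+[u-40,v-40], ray(c,ce[i]+[u-40,v-40],127.5).round(1))
go(521.5,206.5,160,2.339)
E
```

```text
[620.9 183.7 220.6]
blob [149. 218.] 3481 rect [508.6  74.9] [34.4 83. ] 43.9
   x [145.5 203.5] [139, 198, 14, 13, 56] [497.2  85.7  54. ]
   x [153.1 250.8] [147, 245, 13, 13, 46] [528.1  54.2  54. ]
blob [237. 218.] 5140 rect [565.2 129.7] [50.9 82.9] 44.0
   x [242.  216.7] [239, 215, 7, 5, 22] [566.2 135.8  54. ]
   x [238.  250.5] [233, 245, 11, 12, 43] [584.1 108.8  54. ]
blob [324. 218.] 3393 rect [621.5 184.1] [34.1 82.9] 44.0
   x [323.4 203. ] [318, 197, 11, 13, 38] [609.8 195.3  54. ]
   x [331.9 222.5] [326, 216, 12, 12, 82] [627.7 187.8  54. ]
   x [321.8 254.1] [317, 246, 10, 13, 78] [642.  159.9  54. ]
knob exp [235.31344927 116.93897645]
[  21    4   41   54 1491] [234.95372233 103.91482227] [516.9 212.2 127.5]
T [ 0.0853 -0.0555  0.0605] rot [-0.002 -0.001 -0.   ] rows 1.9
```

All three blanks are flush at the recess centres. I go over the knob.

>>> play_rows(translation=[[0.03,-0.02,0],[0.06,-0.04,0.01],[0.0853,-0.0555,0.03],[0.0853,-0.0555,0.06],[0.0853,-0.0555,0.06],[0.0853,-0.0555,0.06]], rotation=[[0,0,0],[0,0,0],[0,0,0],[0,0,0],[0,0,0],[0,0,0]], gripper=[0,0,0,0,0,0])

```text
time_s: 41.2
eef_pos: [522.6, 206.4, 162.3]
ee_rot: [0.0, 0.391, 0.92, 0.0]
force: [0.3, -0.6, 0.0]
grip_width: 0.499
grip_force: 0.0
```

```bash
python3 - <<'E'
from h import *
p=pose()[0];print(p.round(1)); c=cap("wrist"); save(c,"w10")
for P in((522,206.5,127.5),(517,212,126)): print("knob exp",proj(c,P))
go(521.5,206.5,111,2.339)
E
```

```text
[522.6 206.4 162.3]
knob exp [322.50787072 278.30642608]
knob exp [322.92004965 264.52149834]
T [ 0.0009 -0.0009  0.0516] rot [ 0.001  0.001 -0.   ] rows 0.8
```

View pics/w10.png

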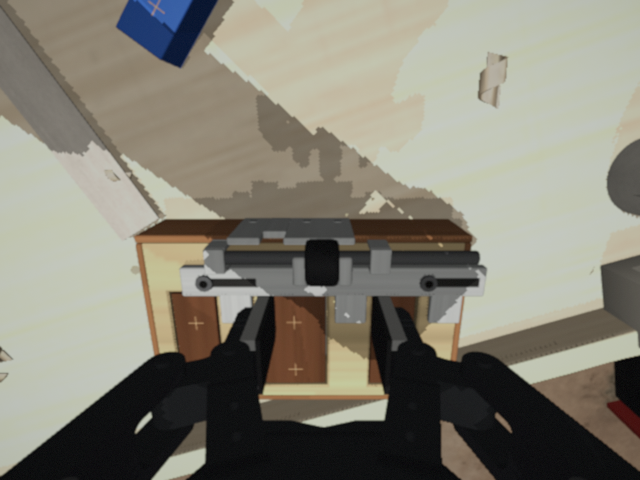

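The knob is at (322,262), about 7 mm farther forward than the TCP. The blanks show brown and flush. I shift, lower and pinch.

>>> play_rows(translation=[[0.0065,0,0.02],[0.0065,0,0.04],[0.0065,0,0.051],[0.0065,0,0.051],[0.0065,0,0.051],[0.0065,0,0.051],[0.0065,0,0.051],[0.0065,0,0.051]], rotation=[[0,0,0],[0,0,0],[0,0,0],[0,0,0],[0,0,0],[0,0,0],[0,0,0],[0,0,0]], gripper=[0,0,0,0,1,1,1,1], force=30)

```text
time_s: 42.25
eef_pos: [517.5, 210.9, 111.7]
ee_rot: [0.0, 0.391, 0.921, -0.0]
force: [-3.8, -2.3, 5.4]
grip_width: 0.205
grip_force: 32.1
```

Gripped at 17.5 mm. I slide the bar shut along -y.

>>> play_rows(translation=[[0,-0.005,0],[0,-0.01,0],[0,-0.015,0],[0,-0.02,0],[0,-0.025,0],[0,-0.03,0],[0,-0.034,0],[0,-0.0355,0],[0,-0.0355,0]], rotation=[[0,0,0],[0,0,0],[0,0,0],[0,0,0],[0,0,0],[0,0,0],[0,0,0],[0,0,0],[0,0,0]], gripper=[1,1,1,1,1,1,1,1,1])

```text
time_s: 43.38
eef_pos: [492.9, 187.0, 111.7]
ee_rot: [0.001, 0.391, 0.92, 0.001]
force: [3.1, 5.1, 5.1]
grip_width: 0.199
grip_force: 32.3
```

>>> play_rows(translation=[[0.0095,0,0.003],[0.015,0,0.0057],[0.02,0,0.009],[0.0246,0,0.0126],[0.029,0,0.0166],[0.033,0,0.0211],[0.0366,0,0.026],[0.0396,0,0.0312],[0.042,0,0.0367],[0.0439,0,0.0424]], rotation=[[0,0,0],[0,0,0],[0,0,0],[0,0,0],[0,0,0],[0,0,0],[0,0,0],[0,0,0],[0,0,0],[0,0,0]], gripper=[1,1,1,1,1,1,1,1,1,1])

```text
time_s: 44.62
eef_pos: [462.4, 218.7, 69.4]
ee_rot: [0.001, 0.391, 0.921, 0.001]
force: [0.5, 5.0, 9.5]
grip_width: 0.207
grip_force: 38.3
```

>>> play_rows(translation=[[0.0013,0,0.0058],[0.002,0,0.0118],[0.0022,0,0.016],[0.0022,0,0.018],[0.0022,0,0.018]], rotation=[[0,0,0],[0,0,0],[0,0,0],[0,0,0],[0,0,0]], gripper=[1,1,1,1,1])

```text
time_s: 45.25
eef_pos: [460.6, 220.5, 51.1]
ee_rot: [0.001, 0.391, 0.921, 0.001]
force: [-0.3, 7.2, 5.7]
grip_width: 0.199
grip_force: 40.1
```

>>> play_rows(translation=[[0,0,0],[0,0,0],[0,0,0],[0,0,-0.03],[0,0,-0.06],[0,0,-0.08],[0,0,-0.08],[0,0,-0.08]], rotation=[[0,0,0],[0,0,0],[0,0,0],[0,0,0],[0,0,0],[0,0,0],[0,0,0],[0,0,0]], gripper=[0,0,0,0,0,0,0,0])

```text
time_s: 46.25
eef_pos: [459.5, 219.5, 129.3]
ee_rot: [-0.001, 0.391, 0.921, -0.0]
force: [-0.2, 0.7, 0.1]
grip_width: 0.498
grip_force: 0.0
```

```bash
python3 - <<'E'
from h import *
p=pose()[0];print(p.round(1)); c=cap("wrist"); s=cap("side")
for z,dx in((68,60),(76,59.5),(88,56.5)):
    X=np.append(wor(-63.3-dx,-20),z); print(z,proj(c,X).round(1),proj(s,X).round(1))
def blob(c,u,v,t,r):
    g=c["im"].max(2)[v-r:v+r,u-r:u+r]; n,l,st,ce=cv2.connectedComponentsWithStats((g<t).astype(np.uint8))
    for i in range(1,n):
        if st[i][4]>25: print(st[i],(ce[i]+[u-r,v-r]).round(1),(st[i][:2]+st[i][2:4]/2+[u-r,v-r]-.5))
blob(c,322,262,38,40); print("side"); blob(s,291,239,45,14)
crosses(c,54)
E
```

```text
[459.5 219.5 129.3]
68 [326.2 262.7] [290.6 241.2]
76 [326.3 268.2] [290.7 238.5]
88 [326.5 281. ] [291.5 234.7]
[  30   24   29   42 1149] [325.8 266.8] [326.  266.5]
side
[ 9 10 10 11 65] [289.9 239.8] [290.5 240. ]
blob [230. 306.] 2267 rect [449.3 152.5] [95.3 28.4] 44.0
   x [222.5 323.9] [208, 322, 25, 5, 87] [444.7 134.   54. ]
blob [457. 309.] 3988 rect [543.7 243.8] [135.   28.3] 44.0
   x [419.2 323.9] [415, 322, 9, 5, 27] [543. 229.  54.]
   x [466.8 325.1] [454, 322, 32, 5, 74] [567.5 251.5  54. ]
blob [330. 409.] 1528 rect [554.1 140.6] [49.8 37.1] 44.0
   x [340.6 408.1] [333, 402, 15, 12, 70] [554.5 140.1  54. ]
   x [366.1 409.4] [362, 407, 8, 5, 30] [569.3 152.7  54. ]
```

The knob is at about 72 mm high (θ≈1.5). I nudge it fully home with the closed fingers.

>>> play_rows(translation=[[0,0,0],[0,0,0.01],[0,0,0.02],[0,0,0.03],[0,0,0.038],[0,0,0.043],[0,0,0.046],[0,0,0.048],[0,0,0.049],[0,0,0.049]], rotation=[[0,0,0],[0,0,0],[0,0,0],[0,0,0],[0,0,0],[0,0,0],[0,0,0],[0,0,0],[0,0,0],[0,0,0]], gripper=[1,1,1,1,1,1,1,1,1,1])

```text
time_s: 47.6
eef_pos: [460.1, 219.7, 81.4]
ee_rot: [0.0, 0.391, 0.921, 0.0]
force: [0.4, 1.0, 1.0]
grip_width: 0.003
grip_force: 0.0
```

>>> play_rows(translation=[[0,0,-0.03],[0,0,-0.08],[0,0,-0.12],[0,0,-0.12],[0,0,-0.12]], rotation=[[0,0,0],[0,0,0],[0,0,0],[0,0,0],[0,0,0]], gripper=[1,1,1,1,1])

```text
time_s: 48.22
eef_pos: [459.6, 219.6, 200.5]
ee_rot: [-0.001, 0.391, 0.921, -0.0]
force: [0.1, -0.9, -0.8]
grip_width: 0.002
grip_force: 0.0
```

```bash
python3 - <<'E'
from h import *
s=cap("side"); c=cap("wrist"); print(pose()[0].round(1))
for z,dx in((68,60),(76,59.5)):
    X=np.append(wor(-63.3-dx,-20),z); print(z,proj(c,X).round(1),proj(s,X).round(1))
def blob(c,u,v,t,r):
    g=c["im"].max(2)[v-r:v+r,u-r:u+r]; n,l,st,ce=cv2.connectedComponentsWithStats((g<t).astype(np.uint8))
    for i in range(1,n):
        if st[i][4]>25: print(st[i],(ce[i]+[u-r,v-r]).round(1))
u,v=proj(c,np.append(wor(-123.3,-20),68)).round().astype(int); blob(c,u,v,38,35); print("side"); blob(s,291,239,45,14)
crosses(c,54)
E
```

```text
[459.5 219.6 200.1]
68 [325.5 231.6] [290.6 241.2]
76 [325.6 235. ] [290.7 238.5]
[ 24  22  22  30 613] [325.3 233.6]
side
[ 9 11 10 11 68] [289.8 240.5]
blob [32. 75.] 3220 rect [221.3 149. ] [84.7 27.2] 74.5
   x [44.4 49.9] [41, 46, 8, 9, 50] [220.6 173.8  54. ]
   x [29.9 68.4] [26, 65, 9, 8, 53] [219.4 155.5  54. ]
blob [251. 275.] 1841 rect [443.2 141.1] [83.4 34.9] 59.4
   x [249.8 285.8] [215, 281, 72, 15, 445] [450.3 135.   54. ]
blob [435. 275.] 2238 rect [567.9 257.3] [107.4  44.7] 19.4
   x [449.5 288. ] [439, 281, 25, 16, 164] [579.4 256.9  54. ]
   x [427.5 292.9] [421, 289, 15, 7, 37] [568.9 240.1  54. ]
   x [477.4 290.1] [473, 289, 9, 4, 26] [598.8 272.9  54. ]
```

```bash
python3 -c "
from rig import ctrl
print(ctrl.finish_job())"
```

```text
the job is handed in; nothing more can be done
None
```

I handed the job in at about 48 s: by my measurements all three blanks are flush in recesses of their own width, the bar is shut and the handle is down in its notch; the hand-in returned no verdict.

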